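Load the indexing glaze-jar shaker and close its guard

ROBOT

A 6-joint arm with a two-finger parallel gripper is mounted at the origin on a cart in front of the work surface, level with it; the furniture and walls round the work are solid. World frame = base frame: x ahead of the robot, y to its left, z up, the work surface at z = 0. Lengths are in mm, angles in rad, forces in N, time in s.
With the tool pointing down it reaches from about 275 to 1000 mm from the base axis. Payload 8.4 kg.
Tool frame: the origin (TCP) lies between the finger pads; the fingertips stand 8 mm ahead of it and the grasp point (between the pads) lies 11 mm behind it (tcp_to_tips is the distance from the TCP to the fingertips, in mm); z points along the fingers, y is the line along which they close (so a half turn about z gives the same grasp; the last joint's range is limited). The gripper opens to 85 mm and grips with 20 to 120 N. Pads are 22 mm wide; open, the fingers measure 114 mm over their backs; the gripper's body (76 mm by 85 mm) begins 54 mm behind the grasp point. The pads swing forward as they close: fully open they stand 13 mm farther back than shut.
Start: joints at [-1.184, 0.353, 1.633, -0, 1.155, -0.002], TCP at [236.923, -578.356, 239.281] pointing down, gripper open.
Joint ranges: [-2.63, 2.63], [-0.92, 2.1], [0.06, 2.66], [-1.3, 4.44], [0, 2.69], [-3.02, 3.02]. Speed limits (rad/s): [2.22, 2.22, 2.79, 3.14, 3.14, 3.14].

INTERFACE

Orientations are given as [roll, pitch, yaw] about the fixed x, y, z axes, in that order (R = Rz(yaw) Ry(pitch) Rx(roll)).
In Python, from rig import * gives the robot as it stands.
- The arm moves only by the tool step_arm, never from a script. Its argument "motion" is a list of rows, each an object with "claw": the finger opening in mm, from 0 to 85.4; "delta_pos": the shift along the tool's x, y, z in mm, a list of three; "turn": the turn about the tool's z in rad. In form: [{"claw": claw, "delta_pos": [dx, dy, dz], "turn": turn}, ...]. A call has 1 to 8 rows; each row shifts and turns the commanded pose from where the row before left it, along the tool's axes as they then stand; what a row does not reach is not made up. A row lasts 1/12 s, in which the tool goes at most 41.7 mm and 7.16 degrees, less where a joint would pass 70% of its speed; a pose out of reach is approached as far as the arm can. A call is refused whole if a number of a shift passes 41.7 or a number of a turn 0.125, either way. A call with a gripper value outside its range is refused whole. The fingers move at their own pace and stop on an object; "force" is the grip in N (left out, the last holds). Time passes only in rows, so rows that do not move let the fingers close. It gives the time, the measured TCP pose, the force, the opening and the grip force at its end, in the units of the state.
- sense(): the state, without advancing time (a new reading comes with each control period).
- grab_frame(name): name is "side" or "top" or "wrist"; returns a dict with "img" (400x640x3 uint8, red, green, blue), "vertical_fov" (degrees; the focal length in pixels is half the picture's height over the tangent of half this angle, whatever the lens; pixels are square), "cx", "cy" (the principal point, pixels), "D" ([k1, k2, p1, p2, k3] as OpenCV has them; the pictures are not rectified), "R" (3x3) and "t" (3): a world point X has camera coordinates R X + t. Camera axes: x right, y down, z forward; pixel columns grow to the right and rows downward; lengths in mm; the calibration is good to about 2 mm. A picture is of the moment at which its call begins. There is no depth.
- sign_off(): hands the job in; it is judged then, once.
The state is a dict: "clock": time; "qpos": joint angles; "qvel": joint speeds; "joint_efforts": joint torques, N m; "eef_pos": TCP position; "tcp_rot": TCP orientation; "contact_force": force on the tool from outside, world axes, zero at the start; "wrist_torque": the same for the moment, N m; "opening": opening from 0.0 (shut) to 1.0 (fully open); "grasp_force": force on a finger pad.
Only numpy, scipy, OpenCV 4.12 (cv2) and the standard library are available. Lean on these libraries where they do the work, as an engineer would, in place of code of your own. Each camera call takes 0.05 s, during which the arm holds its last target. There are 200 camera calls.

TASK

Load the glaze jars (however many are there) into the jar shaker. Stand a jar upright in the carousel cup that is at the loading spot beside the switch, then pull the sprung index pin up by its black knob, swing the carousel clockwise (seen from above) to the next hole and let the pin drop fully home; repeat for each jar, one hole at a time, until every jar is under the clear hood. Only then take the guard gate out of its wooden parking block and push its tongue straight down into the interlock switch slot until it is fully home, and turn the brass turnbutton fully in over the gate to secure it. Leave the other things on the bench where they are.

Things in the scene. Friction and masses are not known exactly. Their poses are not given: they have to be found in the camera images.
- shaker: fixed jar shaker; origin on the table under the carousel's axis, -x its open front, +y its loading side; place and yaw vary. Aluminium index plate, radius 158 mm, top 36 mm up. Clear hood: roof over x 55 to 195, y -175 to 175 mm, underside 136, top 141 mm above the table; side walls at y +-172 mm; open toward -x. Jars in cups pass under it. The switch stands at its +y side.
- carousel (a joint): carousel angle, rad, growing CLOCKWISE seen from above; 0 at the start; range -0.04 to 2.40. The four holes lie at 0, 0.785, 1.571 and 2.356 (45 degrees apart). With the pin clear of its hole it turns against light friction (about 1 N at the knob) and stays where it is left; with the pin in a hole it is locked but for 0.01 rad of play.
- index_pin (a joint): lift of the index pin, m: 0 home in a hole, 0.010 when its round tip rides on the index plate, 0.020 at the top stop. A spring pushes it down (4 N at 0, 6 N at the top). Let go over a hole it snaps home; let go between holes it rides on the plate and drops in when the carousel is turned on to the next hole (pin 10 mm, hole 13 mm).
- pin_knob (a point): centre of the grip of the pin's upright round black knob, 27 mm in diameter, 32 mm tall, with a cap 36 mm wide, 8 mm thick above it to pull against. Below the knob a fixed sleeve 26 mm wide on the carousel's arm, whose top is 39 mm below this point when the pin is home. Carried by the carousel 135 mm from the shaker's axis; rises with the pin. z up.
- cup0 (a point): centre of the floor of the cup that is at the loading spot at the start. Cups are round, 76 mm wide inside, with a 14 mm high, 4 mm thick rim; floor 50 mm above the table. Turns with the carousel, 125 mm from its axis.
- cup1 (a point): the same for the next cup, at the loading spot when joint carousel is 0.785.
- cup2 (a point): the same for the last cup, at the loading spot when joint carousel is 1.571.
- load_spot (a point): the fixed loading spot, 125 mm from the axis toward the shaker's +y side (at a cup's floor, z 52 mm). A jar put in here comes under the hood when the carousel goes on by one hole.
- jar1_mid (a point): screw-lid glaze jar (dark lid), 62 mm in diameter and 77 mm tall with its lid, about 0.25 kg, standing on the table; this point is its centre, half-way up (38.5 mm above its underside), z up the jar. May be absent.
- jar2_mid (a point): screw-lid glaze jar (smaller, red lid), 56 mm in diameter and 70 mm tall with its lid, about 0.25 kg, standing on the table; this point is its centre, half-way up (35 mm above its underside), z up the jar. May be absent.
- jar3_mid (a point): screw-lid glaze jar (dark lid), 62 mm in diameter and 77 mm tall with its lid, about 0.25 kg, standing on the table; this point is its centre, half-way up (38.5 mm above its underside), z up the jar. May be absent.
- gate_grip (a point): centre of the gate's black grip block, 40 x 14 x 34 mm (x, y, z; pinch along y), which tops an upright plate 90 x 10 x 56 mm with a steel tongue 20 x 5 mm, 30 mm long, below. This point is 71 mm above the plate's lower edge. Loose, 0.11 kg, x along the plate, z up. It starts upright, tongue in the parking block, plate's lower edge 50 mm above the table.
- gate_foot (a point): middle of the lower edge of the gate's plate, at the root of the tongue (which reaches 30 mm below it); along this edge runs a foot flange 26 mm wide (y) and 8 mm thick that rests on the block; same axes as gate_grip. When home it meets switch_slot.
- switch_slot (a point): mouth of the interlock switch's slot, in the middle of the top (50 mm above the table) of the grey switch block (70 x 40 mm); the slot is 25 mm along x and 9 mm along y, 36 mm deep, with a 2 mm chamfer; axes as the shaker's. Either way round of the gate will do.
- turnbutton (a joint): angle of the brass turnbutton, rad: 0 open, its bar pointing to the shaker's +y; it grows CLOCKWISE seen from above to 1.57 (stop), fully in, the bar pointing to +x, over the end of the seated gate's plate (3 mm above it). It starts between 0 and 0.3 and stays where it is left (friction 0.05 N m).
- button_tab (a point): centre of the turnbutton's upright finger tab, on its vertical pivot 134 mm above the table, 85 mm to the -x side of switch_slot. The tab is 34 mm along the bar, 12 mm thick across it, 30 mm tall; the bar below it (20 mm wide, 10 mm thick) reaches 52 mm out from the pivot, its underside 109 mm up. y along the bar, z up; turns with the turnbutton.
- park: fixed wooden parking block for the gate, 70 x 40 x 50 mm (x, y, z), slot 27 x 8 mm, 36 mm deep, in the middle of its top; origin at the centre of its underside.
- stamp: white plaster stamp, 31 mm wide, 53 mm tall; a bystander, to be left alone.
- rib_wood: brown wooden kidney-shaped rib, 45 x 90 x 6 mm, flat on the table; a bystander, to be left alone.
Mind the look-alikes: they are no part of the job. Of the things shaped like the part that bears gate_grip, the grey one is meant.

How it is judged (in metres and radians):
On the way, in this order (a step that is already met when the one before it is completed fails the run):
1. a jar stands in the first cup and the carousel is locked in the second hole (one hole on), pin home (value of joint carousel between 0.7454 and 0.8254 rad and value of joint index_pin below 0.003 m and ((horizontal distance between jar1_mid and cup0 below 0.014 m and z of jar1_mid in the frame of shaker below 0.1 m and angle between jar1_mid's own z axis and vertical below 0.2 rad) or (horizontal distance between jar2_mid and cup0 below 0.014 m and z of jar2_mid in the frame of shaker below 0.1 m and angle between jar2_mid's own z axis and vertical below 0.2 rad) or (horizontal distance between jar3_mid and cup0 below 0.014 m and z of jar3_mid in the frame of shaker below 0.1 m and angle between jar3_mid's own z axis and vertical below 0.2 rad))), for 0.2 s.
2. a jar stands in the second cup and the carousel is locked in the third hole (two holes on), pin home (value of joint carousel between 1.5308 and 1.6108 rad and value of joint index_pin below 0.003 m and ((horizontal distance between jar1_mid and cup1 below 0.014 m and z of jar1_mid in the frame of shaker below 0.1 m and angle between jar1_mid's own z axis and vertical below 0.2 rad) or (horizontal distance between jar2_mid and cup1 below 0.014 m and z of jar2_mid in the frame of shaker below 0.1 m and angle between jar2_mid's own z axis and vertical below 0.2 rad) or (horizontal distance between jar3_mid and cup1 below 0.014 m and z of jar3_mid in the frame of shaker below 0.1 m and angle between jar3_mid's own z axis and vertical below 0.2 rad))), for 0.2 s.
3. the gate is fully home in the switch, with every jar on the shaker (distance between gate_foot and switch_slot below 0.005 m and angle between gate_foot's own z axis and vertical below 0.08 rad and horizontal distance between each of jar1_mid, jar2_mid, jar3_mid and shaker below 0.19 m), for 0.2 s.
At the end, for the whole second after the job is handed in: Each jar present upright in a cup (within 14 mm) under the hood, over 50 mm to the +x side of the axis; carousel in the third or fourth hole, pin home (lift under 3 mm); gate upright in the switch, plate edge within 5 mm of the slot mouth; turnbutton over 1.40 rad; gate at rest (((horizontal distance between jar1_mid and cup0 below 0.014 m and z of jar1_mid in the frame of shaker below 0.1 m and angle between jar1_mid's own z axis and vertical below 0.2 rad) or (horizontal distance between jar1_mid and cup1 below 0.014 m and z of jar1_mid in the frame of shaker below 0.1 m and angle between jar1_mid's own z axis and vertical below 0.2 rad) or (horizontal distance between jar1_mid and cup2 below 0.014 m and z of jar1_mid in the frame of shaker below 0.1 m and angle between jar1_mid's own z axis and vertical below 0.2 rad)) and x of each of jar1_mid, jar2_mid, jar3_mid in the frame of shaker above 0.05 m and ((horizontal distance between jar2_mid and cup0 below 0.014 m and z of jar2_mid in the frame of shaker below 0.1 m and angle between jar2_mid's own z axis and vertical below 0.2 rad) or (horizontal distance between jar2_mid and cup1 below 0.014 m and z of jar2_mid in the frame of shaker below 0.1 m and angle between jar2_mid's own z axis and vertical below 0.2 rad) or (horizontal distance between jar2_mid and cup2 below 0.014 m and z of jar2_mid in the frame of shaker below 0.1 m and angle between jar2_mid's own z axis and vertical below 0.2 rad)) and ((horizontal distance between jar3_mid and cup0 below 0.014 m and z of jar3_mid in the frame of shaker below 0.1 m and angle between jar3_mid's own z axis and vertical below 0.2 rad) or (horizontal distance between jar3_mid and cup1 below 0.014 m and z of jar3_mid in the frame of shaker below 0.1 m and angle between jar3_mid's own z axis and vertical below 0.2 rad) or (horizontal distance between jar3_mid and cup2 below 0.014 m and z of jar3_mid in the frame of shaker below 0.1 m and angle between jar3_mid's own z axis and vertical below 0.2 rad)) and ((value of joint carousel between 1.5308 and 1.6108 rad and value of joint index_pin below 0.003 m) or (value of joint carousel between 2.3162 and 2.3962 rad and value of joint index_pin below 0.003 m)) and distance between gate_foot and switch_slot below 0.005 m and angle between gate_foot's own z axis and vertical below 0.08 rad and value of joint turnbutton above 1.4 rad and linear speed of gate below 0.03 m/s); the robot touches nothing.
It fails at once if the gate goes into the switch while a jar still stands off the shaker (distance between gate_foot and switch_slot below 0.015 m and horizontal distance between any of jar1_mid, jar2_mid, jar3_mid and shaker above 0.19 m).
It fails at once if a bystander (stamp, wooden rib) is moved by more than 4 cm (distance of any of stamp, rib_wood from where it was at the start of the episode above 0.04 m).
Of jar1, jar2, jar3 only 2 to 3 are there at a start; the rules pass over those that are not, and their reading is None.
At some moment in a run one of jar1, jar2, jar3 may be knocked a few centimetres aside while the robot is not near it.
Once in a run the grip may slacken for a moment while it holds something.
It also fails if it takes over 210 s, if anything falls off the work surface, if the arm or the gripper's body presses on something with over 40 N, if the wrist force passes 120 N, or if a joint passes its speed limit or range.

## Working session

There is one attempt and no reset: what is moved stays moved. The work goes in short steps, Python scripts to look and compute and a tool call to move; the robot and the scene stay as the last step left them, time stands still between calls to the robot, and variables do not carry over. Pictures are saved under pics/ and viewed, at most 14 in all, crops included, and the job is handed in when it is done.

Besides the shell and the picture viewer there is one more tool, called by a JSON object that holds its "method" and its "body". step_arm: Moves the arm, as the interface text tells. Its arguments: {"type":"object","properties":{"motion":{"type":"array","items":{"type":"object","properties":{"claw":{"type":"number"},"delta_pos":{"type":"array","items":{"type":"number"}},"turn":{"type":"number"}}}},"force":{"type":"number"}},"required":["motion"]}

```bash
mkdir -p pics; ls; python3 - <<'E'
from rig import *
import cv2
s=sense();print({k:np.round(v,3) if 0 else v for k,v in s.items()})
for n in ("top","side"):
    f=grab_frame(n);cv2.imwrite(f"pics/{n}0.png",f["img"][...,::-1]);print(n,f["vertical_fov"],f["cx"],f["cy"],f["D"],f["R"],f["t"])
E
```

```text
pics
{'clock': 0.0, 'qpos': array([-1.18438528e+00,  3.53654270e-01,  1.63416254e+00, -1.22832928e-05,
        1.15518808e+00, -2.46477905e-03]), 'qvel': array([ 2.97779501e-04, -1.57503756e-03,  5.81724448e-04,  1.95483028e-03,
       -3.86436803e-04, -8.77543757e-05]), 'joint_efforts': array([ 2.10607104e-03, -6.05226374e+01, -3.42069268e+01,  1.55450116e-04,
        9.05500841e-03,  1.50751953e-05]), 'eef_pos': array([ 236.7466196 , -577.90880238,  238.54569236]), 'tcp_rot': array([-3.14018039e+00,  7.74972435e-06,  3.88880800e-01]), 'contact_force': array([-0.9918117 , -0.35684595, -0.51772665]), 'wrist_torque': array([ 0.03176617, -0.01734436,  0.0401413 ]), 'grasp_force': 0.0, 'opening': 1.000612512731849}
top 49.9452713281664 321.33320268464774 200.8228117675359 [-0.09445345  0.          0.          0.          0.        ] [[-3.18829977e-03 -9.99710543e-01  2.38467166e-02]
 [-9.95779127e-01  9.86555754e-04 -9.17766672e-02]
 [ 9.17265756e-02 -2.40386742e-02 -9.95494037e-01]] [ -58.77511701  539.74147105 1230.71463148]
side 53.818106615865304 316.5812304630182 203.33144802822437 [-0.09155607  0.          0.          0.          0.        ] [[ 0.99788831  0.0614693   0.02098693]
 [ 0.05085027 -0.53828719 -0.84122598]
 [-0.04041257  0.84051676 -0.54027622]] [-503.95205176   47.50048371 1240.24731066]
```

View pics/top0.png

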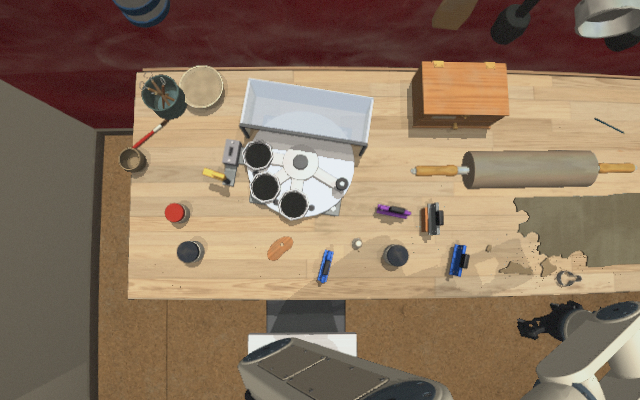

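View pics/side0.png

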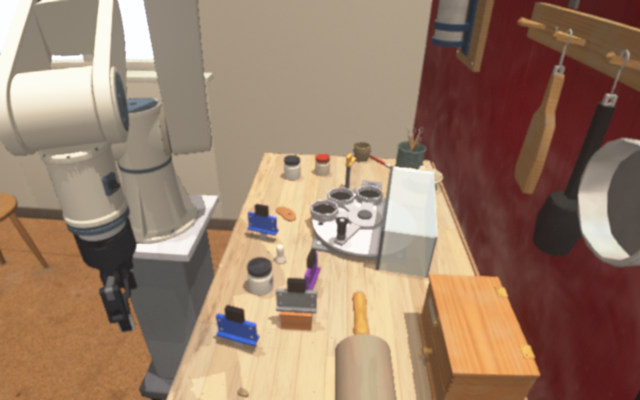

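The top view shows three jars (red lid at 176,213; dark lids at 190,252 and 396,256). The cups are at (258,155), (265,187) and (293,205), with the knob at (341,184). The grey gate is in its block at (432,219), the switch at (232,155) and the brass button at (215,175).

```bash
cat > h.py <<'E'
from rig import *
import numpy as np, cv2
def K(f):
    fl=200/np.tan(np.radians(f["vertical_fov"])/2)
    return np.array([[fl,0,f["cx"]],[0,fl,f["cy"]],[0,0,1.]])
def ray(f,uv):
    p=cv2.undistortPoints(np.array([[uv]],float),K(f),np.array(f["D"],float))[0,0]
    R=np.array(f["R"]);return -R.T@np.array(f["t"]),R.T@np.array([p[0],p[1],1])
def onz(f,uv,z):
    c,d=ray(f,uv);return c+d*(z-c[2])/d[2]
def proj(f,X):
    r,_=cv2.Rodrigues(np.array(f["R"],float))
    return cv2.projectPoints(np.array(X,float).reshape(-1,3),r,np.array(f["t"],float),K(f),np.array(f["D"],float))[0][:,0]
def two(f,a,g,b):
    c,d=ray(f,a);e,h=ray(g,b)
    s=np.linalg.lstsq(np.c_[d,-h],e-c,rcond=None)[0]
    p,q=c+s[0]*d,e+s[1]*h;return (p+q)/2,np.linalg.norm(p-q)
def shot(n,name):
    f=grab_frame(n);cv2.imwrite(f"pics/{name}.png",f["img"][...,::-1]);return f
def dark(f,box,thr=60,amin=40):
    x0,y0,x1,y1=box;m=(f["img"][y0:y1,x0:x1].max(2)<thr).astype(np.uint8)
    n,l,s,c=cv2.connectedComponentsWithStats(m);return [(s[i,4],(c[i]+[x0,y0]).round(1),s[i,:4]+[x0,y0,0,0]) for i in range(1,n) if s[i,4]>=amin]
E
python3 - <<'E'
from h import *
f=grab_frame("top")
for b in ((230,130,365,225),(165,235,215,270),(375,235,420,275),(415,195,450,240)):
    print(b)
    for a,c,s in dark(f,b,70): print(a,c,s,onz(f,c,50).round(0),onz(f,c,77).round(0))
h=cv2.cvtColor(f["img"],cv2.COLOR_RGB2HSV)
m=((h[...,0]<6)|(h[...,0]>174))&(h[...,1]>170)&(h[...,2]>90);m[:195]=0;m[230:]=0;m[:,:155]=0;m[:,200:]=0
y,x=np.nonzero(m);print("red",x.mean(),y.mean(),x.min(),x.max(),y.min(),y.max(),onz(f,(x.mean(),y.mean()),70))
I=f["img"][...,::-1]
a=cv2.resize(I[130:225,195:365],None,fx=4.6,fy=4.6,interpolation=cv2.INTER_CUBIC);cv2.imwrite("pics/c1.png",a)
E
```

```text
(230, 130, 365, 225)
456 [257.6 155. ] [246 143  24  25] [671. 125.  50.] [665. 121.  77.]
480 [264.7 187.1] [253 175  25  25] [577. 103.  50.] [574. 100.  77.]
480 [293.1 204.5] [281 193  25  24] [527.  22.  50.] [525.  20.  77.]
(165, 235, 215, 270)
181 [190.1 252.4] [178 242  21  20] [390. 315.  50.] [391. 307.  77.]
(375, 235, 420, 275)
152 [392.9 257.4] [387 247  15  19] [ 375. -263.   50.] [ 376. -258.   77.]
(415, 195, 450, 240)
189 [435.  218.7] [431 204  12  31] [ 485. -388.   50.] [ 484. -380.   77.]
red 174.0631970260223 212.4089219330855 165 183 204 221 [503.081116   357.19055371  70.        ]
```

View pics/c1.png

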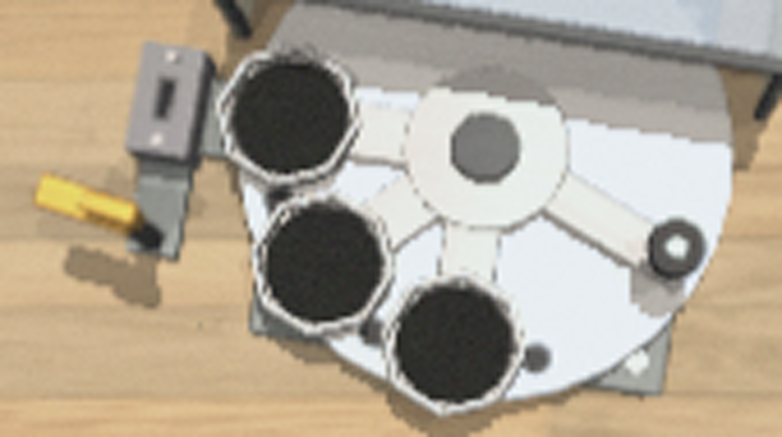

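The crop confirms three cups, the knob cap at crop (676,248), which is (342,184) in the full image, the switch slot at crop (165,97), and the brass bar on the left.

```bash
cat >> h.py <<'E'
YAW=-0.164
AX=np.array([648.7,0.7]); SX=np.array([np.cos(YAW),np.sin(YAW)]); SY=np.array([-SX[1],SX[0]])
def loc(p): d=np.array(p[:2])-AX; return np.array([d@SX,d@SY])
def wor(x,y): return AX+x*SX+y*SY
def go(x,y,z):
    s=sense();p=s["eef_pos"];w=s["tcp_rot"][2];d=np.array([x,y])-p[:2]
    return "tool dx %.1f dy %.1f dz %.1f yaw %.3f"%(d@[np.cos(w),np.sin(w)],d@[np.sin(w),-np.cos(w)],p[2]-z,w)
E
python3 - <<'E'
from h import *
f=grab_frame("top");g=grab_frame("side")
c=[onz(f,u,60)[:2] for u in ((257.6,155.),(264.7,187.1),(293.1,204.5))]
L=np.array([[0,125],[-88.4,88.4],[-125,0]]);C=np.array(c)
Lm,Cm=L-L.mean(0),C-C.mean(0);H=Lm.T@Cm;a=np.arctan2(H[0,1]-H[1,0],H[0,0]+H[1,1])
R=np.array([[np.cos(a),-np.sin(a)],[np.sin(a),np.cos(a)]]);ax=C.mean(0)-R@L.mean(0)
print("yaw",a,"axis",ax,"res",(C-(L@R.T+ax)).round(1).tolist())
for z in (110,125,140,155):
    p=onz(f,(342,183.9),z);l=loc(p);print("knob z",z,p.round(1),l.round(1),np.hypot(*l),proj(g,p).round(1))
s=onz(f,(230.9,151.1),50);print("slot",s,loc(s))
for d in dark(g,(325,205,360,250),70,20): print("side knob",d)
for d in dark(g,(270,270,320,300),60,20): print("side gate",d)
for b in dark(f,(415,195,450,240),50,20): print("top gate",b)
print(go(376,-258,230))
E
```

```text
yaw -0.16271580920880446 axis [6.48895170e+02 5.94042079e-01] res [[-0.4, -0.4], [-0.1, 0.1], [0.5, 0.3]]
knob z 110 [ 578.4 -114.7  110. ] [ -50.5 -125.3] 135.13560774814414 [[342.  220.4]]
knob z 125 [ 576.4 -113.6  125. ] [ -52.7 -124.6] 135.25179003111225 [[341.6 215.6]]
knob z 140 [ 574.4 -112.5  140. ] [ -54.8 -123.8] 135.4056804420949 [[341.1 210.7]]
knob z 155 [ 572.4 -111.4  155. ] [ -56.9 -123.1] 135.59715059528432 [[340.7 205.7]]
slot [682.44910352 202.5925111   50.        ] [  0.33411338 204.69361591]
side knob (np.int32(51), array([341.2, 228.4]), array([339, 224,   6,  10]))
top gate (np.int32(56), array([436.7, 217.9]), array([435, 211,   5,  14]))
tool dx 250.1 dy -243.5 dz 8.9 yaw 0.389
```

{"method": "step_arm", "body": {"motion": [{"claw": 85, "delta_pos": [31.3, -30.4, -3], "turn": 0}, {"claw": 85, "delta_pos": [31.3, -30.4, -3], "turn": 0}, {"claw": 85, "delta_pos": [31.3, -30.4, 0], "turn": 0}, {"claw": 85, "delta_pos": [31.3, -30.4, 0], "turn": 0}, {"claw": 85, "delta_pos": [31.3, -30.4, 0], "turn": 0}, {"claw": 85, "delta_pos": [31.3, -30.4, 0], "turn": 0}, {"claw": 85, "delta_pos": [31.3, -30.4, 0], "turn": 0}, {"claw": 85, "delta_pos": [31, -30, 0], "turn": 0}]}}

```text
clock: 0.92
eef_pos: [370.4, -271.2, 245.2]
tcp_rot: [3.141, -0.0, 0.388]
contact_force: [1.2, -0.6, 0.7]
opening: 0.997
grasp_force: 0.0
```

{"method": "step_arm", "body": {"motion": [{"claw": 85, "delta_pos": [0, 0, 0], "turn": 0.1105}, {"claw": 85, "delta_pos": [0, 0, 0], "turn": 0.1105}, {"claw": 85, "delta_pos": [0, 0, 0], "turn": 0.1105}, {"claw": 85, "delta_pos": [0, 0, 0], "turn": 0.1105}, {"claw": 85, "delta_pos": [0, 0, 0], "turn": 0.1105}, {"claw": 85, "delta_pos": [0, 0, 0], "turn": 0}, {"claw": 85, "delta_pos": [0, 0, 0], "turn": 0}]}}

```text
clock: 1.5
eef_pos: [370.1, -273.0, 245.0]
tcp_rot: [-3.142, 0.0, -0.16]
contact_force: [-0.4, 0.6, 0.2]
opening: 0.994
grasp_force: 0.0
```

```bash
python3 - <<'E'
from h import *
f=shot("wrist","w1");s=sense();print(s["eef_pos"],s["tcp_rot"],s["clock"],f["vertical_fov"],f["cx"],f["cy"],f["D"]);print(go(376,-258,230))
print("proj jar",proj(f,[[376,-258,77],[376,-258,0]]))
for d in dark(f,(0,0,640,400),70,300): print(d, onz(f,d[1],77))
E
```

```text
[ 370.08943627 -273.01774177  244.98113726] [-3.14155803e+00  4.87783218e-05 -1.59936867e-01] 1.55 63.809114634832696 325.48549140556156 199.39482569951906 [-0.0228592  0.         0.         0.         0.       ]
tool dx 3.4 dy -15.8 dz 15.0 yaw -0.160
proj jar [[308.54223642 180.07096683]
 [311.80899517 165.9236472 ]]
(np.int32(3577), array([427.2,  40. ]), array([402,   0,  56,  93])) [ 481.67526057 -380.70246539   77.        ]
(np.int32(562), array([136. ,  42.6]), array([99,  2, 59, 82])) [ 520.7985263  -130.98620378   77.        ]
(np.int32(2052), array([287.9,  30.3]), array([241,   9,  99,  39])) [ 508.17948664 -263.36301593   77.        ]
(np.int32(1696), array([11.7, 73.7]), array([ 0, 32, 30, 77])) [516.17142428 -10.25886543  77.        ]
(np.int32(503), array([41.7, 87. ]), array([29, 64, 23, 47])) [500.41418545 -33.51165801  77.        ]
(np.int32(3381), array([509.8, 159.1]), array([480, 113,  67,  90])) [ 365.60581852 -450.97415455   77.        ]
(np.int32(2791), array([320.2, 171.4]), array([291, 142,  60,  60])) [ 382.57514331 -270.49133701   77.        ]
(np.int32(2900), array([128.6, 232.7]), array([ 97, 185,  58,  82])) [351.47013393 -67.03898207  77.        ]
(np.int32(50832), array([315.3, 348.9]), array([  0, 252, 640, 148])) [ 181.05694925 -231.19618008   77.        ]
```

View pics/w1.png

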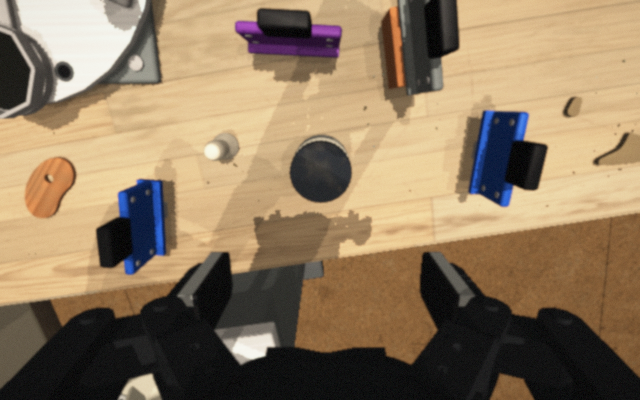

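Wrist view: the round dark lid is at (320,171), which gives (383,-270). Its diameter matches 62 mm. The stamp at (220,147) is clear of it.

{"method": "step_arm", "body": {"motion": [{"claw": 85, "delta_pos": [6, -2, 25], "turn": 0.004}, {"claw": 85, "delta_pos": [6, -2.5, 30]}, {"claw": 85, "delta_pos": [0, 0, 40]}, {"claw": 85, "delta_pos": [0, 0, 40]}, {"claw": 85, "delta_pos": [0, 0, 35]}, {"claw": 85, "delta_pos": [0, 0, 27]}, {"claw": 85, "delta_pos": [0, 0, 12]}, {"claw": 85, "delta_pos": [0, 0, 0]}]}}

```text
schema error: expected keys claw, delta_pos, turn
```

{"method": "step_arm", "body": {"motion": [{"claw": 45, "delta_pos": [0, 0, 0]}, {"claw": 45, "delta_pos": [0, 0, 0]}, {"claw": 45, "delta_pos": [0, 0, 0]}, {"claw": 45, "delta_pos": [0, 0, 0]}, {"claw": 45, "delta_pos": [0, 0, 0]}, {"claw": 45, "delta_pos": [0, 0, 0]}, {"claw": 45, "delta_pos": [0, 0, 0]}, {"claw": 45, "delta_pos": [0, 0, 0]}], "force": 45}}

```text
schema error: expected keys claw, delta_pos, turn
```

{"method": "step_arm", "body": {"motion": [{"claw": 45, "delta_pos": [0, 0, -20]}, {"claw": 45, "delta_pos": [0, 0, -30]}, {"claw": 45, "delta_pos": [0, 0, -30]}, {"claw": 45, "delta_pos": [0, 0, -30]}, {"claw": 45, "delta_pos": [0, 0, -30]}, {"claw": 45, "delta_pos": [0, 0, -30]}, {"claw": 45, "delta_pos": [0, 0, -10]}, {"claw": 45, "delta_pos": [0, 0, 0]}]}}

```text
schema error: expected keys claw, delta_pos, turn
```

```bash
python3 - <<'E'
from h import *
s=sense();print(s["opening"]*85.4);print(go(*wor(0,125),216))
E
```

```text
84.96297411345375
tool dx 232.0 dy -439.6 dz 29.0 yaw -0.160
```

{"method": "step_arm", "body": {"motion": [{"claw": 85, "delta_pos": [6, -2, 25], "turn": 0.004}, {"claw": 85, "delta_pos": [6, -2.5, 30], "turn": 0}, {"claw": 85, "delta_pos": [0, 0, 40], "turn": 0}, {"claw": 85, "delta_pos": [0, 0, 40], "turn": 0}, {"claw": 85, "delta_pos": [0, 0, 35], "turn": 0}, {"claw": 85, "delta_pos": [0, 0, 27], "turn": 0}, {"claw": 85, "delta_pos": [0, 0, 12], "turn": 0}, {"claw": 85, "delta_pos": [0, 0, 0], "turn": 0}]}}

```text
clock: 2.22
eef_pos: [381.0, -269.4, 33.3]
tcp_rot: [-3.139, 0.005, -0.165]
contact_force: [-0.3, 0.5, 0.6]
opening: 0.995
grasp_force: 0.0
```

{"method": "step_arm", "body": {"motion": [{"claw": 45, "delta_pos": [0, 0, 0], "turn": 0}, {"claw": 45, "delta_pos": [0, 0, 0], "turn": 0}, {"claw": 45, "delta_pos": [0, 0, 0], "turn": 0}, {"claw": 45, "delta_pos": [0, 0, 0], "turn": 0}, {"claw": 45, "delta_pos": [0, 0, 0], "turn": 0}, {"claw": 45, "delta_pos": [0, 0, 0], "turn": 0}], "force": 45}}

```text
clock: 2.72
eef_pos: [383.5, -271.1, 37.3]
tcp_rot: [3.141, -0.002, -0.167]
contact_force: [-0.3, 1.2, 8.2]
opening: 0.709
grasp_force: 49.9
```

{"method": "step_arm", "body": {"motion": [{"claw": 45, "delta_pos": [0, 0, -20], "turn": 0}, {"claw": 45, "delta_pos": [0, 0, -30], "turn": 0}, {"claw": 45, "delta_pos": [0, 0, -30], "turn": 0}, {"claw": 45, "delta_pos": [0, 0, -30], "turn": 0}, {"claw": 45, "delta_pos": [0, 0, -30], "turn": 0}, {"claw": 45, "delta_pos": [0, 0, -30], "turn": 0}, {"claw": 45, "delta_pos": [0, 0, -10], "turn": 0}, {"claw": 45, "delta_pos": [0, 0, 0], "turn": 0}]}}

```text
clock: 3.38
eef_pos: [384.1, -271.6, 218.8]
tcp_rot: [3.139, -0.005, -0.167]
contact_force: [0.7, -0.8, -2.3]
opening: 0.715
grasp_force: 50.3
```

```bash
python3 - <<'E'
from h import *
s=sense();print(s["opening"]*85.4);print(go(*wor(0,125),216))
E
```

```text
61.03339768272541
tool dx 215.1 dy -437.6 dz 2.8 yaw -0.167
```

{"method": "step_arm", "body": {"motion": [{"claw": 45, "delta_pos": [10, -20, 0], "turn": 0}, {"claw": 45, "delta_pos": [17, -35, 0], "turn": 0}, {"claw": 45, "delta_pos": [17, -35, 0], "turn": 0}, {"claw": 45, "delta_pos": [17, -35, 0], "turn": 0}, {"claw": 45, "delta_pos": [17, -35, 0], "turn": 0}, {"claw": 45, "delta_pos": [17, -35, 0], "turn": 0}, {"claw": 45, "delta_pos": [17, -35, 0], "turn": 0}, {"claw": 45, "delta_pos": [17, -35, 0], "turn": 0}]}}

```text
clock: 4.05
eef_pos: [553.9, -28.9, 213.7]
tcp_rot: [3.141, 0.003, -0.167]
contact_force: [1.1, -0.6, -1.9]
opening: 0.71
grasp_force: 50.4
```

{"method": "step_arm", "body": {"motion": [{"claw": 45, "delta_pos": [17, -35, 0], "turn": 0}, {"claw": 45, "delta_pos": [17, -35, 0], "turn": 0}, {"claw": 45, "delta_pos": [17, -35, 0], "turn": 0}, {"claw": 45, "delta_pos": [17, -35, 0], "turn": 0}, {"claw": 45, "delta_pos": [10, -20, 0], "turn": 0}, {"claw": 45, "delta_pos": [8, -12, 0], "turn": 0}, {"claw": 45, "delta_pos": [0, 0, 0], "turn": 0}, {"claw": 45, "delta_pos": [0, 0, 0], "turn": 0}]}}

```text
clock: 4.72
eef_pos: [666.7, 124.6, 213.2]
tcp_rot: [3.14, 0.003, -0.166]
contact_force: [0.3, -0.6, -2.7]
opening: 0.711
grasp_force: 50.3
```

```bash
python3 - <<'E'
from h import *
s=sense();print(s["opening"]*85.4);print(go(*wor(0,125),91))
f=shot("wrist","w2");
for d in dark(f,(0,0,640,250),70,200): print(d, onz(f,d[1],50).round(),onz(f,d[1],64).round())
E
```

```text
60.6944160491213
tool dx 2.5 dy 0.2 dz 122.2 yaw -0.166
(np.int32(5649), array([27.6, 61.1]), array([  0,   0,  73, 127])) [819. 363.  50.] [816. 351.  64.]
(np.int32(437), array([263. , 174.3]), array([254, 141,  15,  72])) [686. 180.  50.] [688. 177.  64.]
(np.int32(3245), array([322.3, 170.4]), array([285, 142,  77,  59])) [680. 125.  50.] [683. 124.  64.]
(np.int32(490), array([267.8, 229.2]), array([249, 208,  56,  42])) [631. 188.  50.] [636. 184.  64.]
(np.int32(1220), array([ 15.5, 231.2]), array([  0, 210,  36,  40])) [671. 443.  50.] [674. 427.  64.]
(np.int32(1500), array([594.9, 237.6]), array([560, 220,  80,  30])) [ 566. -138.   50.] [ 574. -126.   64.]
(np.int32(1232), array([325.2, 242.4]), array([276, 232, 100,  18])) [607. 134.  50.] [613. 133.  64.]
```

View pics/w2.png

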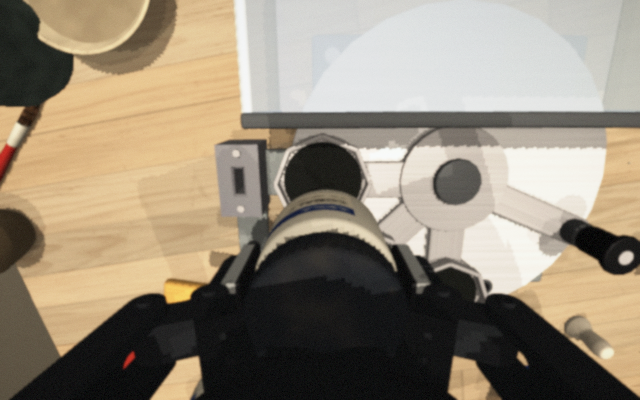

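The jar is held over cup 0. The cup rim spans columns 276–369, the slot is at (238,180) and the knob at (622,257).

```bash
python3 - <<'E'
from h import *
f=grab_frame("wrist")
P=lambda x,y,z:[*wor(x,y),z]
print(proj(f,[P(0,125+42,64),P(0,125-42,64),P(42,125,64),P(0,205,50)]).round(1))
print("slot",loc(onz(f,(238.5,180),50)))
for z in (105,115,125,135,145): print(z,loc(onz(f,(624,258),z)).round(1))
E
```

```text
[[277.8 184.9]
 [370.1 184.6]
 [323.7 138. ]
 [240.1 181.6]]
slot [  1.59409211 206.36892338]
105 [ -55.1 -131. ]
115 [ -50.  -120.5]
125 [ -44.9 -110. ]
135 [-39.8 -99.6]
145 [-34.7 -89.1]
```

{"method": "step_arm", "body": {"motion": [{"claw": 45, "delta_pos": [2.5, 0, 10], "turn": 0}, {"claw": 45, "delta_pos": [0, 0, 25], "turn": 0}, {"claw": 45, "delta_pos": [0, 0, 30], "turn": 0}, {"claw": 45, "delta_pos": [0, 0, 20], "turn": 0}, {"claw": 45, "delta_pos": [0, 0, 10], "turn": 0}, {"claw": 45, "delta_pos": [0, 0, 5], "turn": 0}, {"claw": 45, "delta_pos": [0, 0, 0], "turn": 0}, {"claw": 45, "delta_pos": [0, 0, 0], "turn": 0}]}}

```text
clock: 5.48
eef_pos: [670.7, 123.8, 116.9]
tcp_rot: [-3.141, -0.001, -0.168]
contact_force: [0.0, -0.5, -2.3]
opening: 0.711
grasp_force: 50.3
```

{"method": "step_arm", "body": {"motion": [{"claw": 45, "delta_pos": [-1.5, 0, 10], "turn": 0}, {"claw": 45, "delta_pos": [0, 0, 9], "turn": 0}, {"claw": 45, "delta_pos": [0, 0, 6], "turn": 0}, {"claw": 45, "delta_pos": [0, 0, 3], "turn": 0}, {"claw": 45, "delta_pos": [0, 0, 0], "turn": 0}, {"claw": 45, "delta_pos": [0, 0, 0], "turn": 0}]}}

```text
clock: 5.98
eef_pos: [668.7, 124.3, 87.8]
tcp_rot: [3.142, 0.0, -0.168]
contact_force: [0.0, -0.1, -2.1]
opening: 0.715
grasp_force: 50.5
```

{"method": "step_arm", "body": {"motion": [{"claw": 78, "delta_pos": [0, 0, 0.5], "turn": 0}, {"claw": 78, "delta_pos": [0, 0, 0], "turn": 0}, {"claw": 78, "delta_pos": [0, 0, 0], "turn": 0}, {"claw": 78, "delta_pos": [0, 0, -15], "turn": 0}, {"claw": 78, "delta_pos": [0, 0, -35], "turn": 0}, {"claw": 78, "delta_pos": [0, 0, -35], "turn": 0}, {"claw": 78, "delta_pos": [0, 0, -30], "turn": 0}, {"claw": 60, "delta_pos": [0, 0, 0], "turn": 0}]}}

```text
clock: 6.65
eef_pos: [672.2, 124.9, 210.0]
tcp_rot: [-3.138, -0.01, -0.168]
contact_force: [2.1, 0.7, -0.1]
opening: 0.79
grasp_force: 0.0
```

{"method": "step_arm", "body": {"motion": [{"claw": 60, "delta_pos": [-6, 30, 0], "turn": 0}, {"claw": 60, "delta_pos": [-8, 37, 0], "turn": 0}, {"claw": 60, "delta_pos": [-8, 37, 0], "turn": 0}, {"claw": 60, "delta_pos": [-8, 37, 0], "turn": 0}, {"claw": 60, "delta_pos": [-8, 37, 0], "turn": 0}, {"claw": 60, "delta_pos": [-8, 37, 0], "turn": 0}, {"claw": 60, "delta_pos": [-6, 35, 0], "turn": 0}, {"claw": 60, "delta_pos": [0, 0, 0], "turn": 0}]}}

```text
clock: 7.32
eef_pos: [573.5, -118.5, 202.7]
tcp_rot: [3.14, 0.0, -0.171]
contact_force: [-0.0, 0.4, -0.1]
opening: 0.702
grasp_force: 0.0
```

```bash
python3 - <<'E'
from h import *
print(go(*wor(-51.7,-124.7),77))
f=shot("wrist","w3");g=grab_frame("top")
for z in (105,111,117): print(proj(f,[[*wor(-51.7,-124.7),z]]).round(1))
for d in dark(f,(200,60,450,260),60,100): print(d)
E
```

```text
tool dx 3.0 dy -5.2 dz 125.7 yaw -0.171
[[317.6 201.1]]
[[317.4 203.4]]
[[317.2 205.8]]
(np.int32(1493), array([314.5, 197.7]), array([292, 171,  46,  53]))
(np.int32(166), array([441.5, 227.4]), array([432, 219,  18,  21]))
(np.int32(494), array([209. , 247.8]), array([200, 231,  26,  29]))
(np.int32(136), array([255.6, 253.2]), array([248, 245,  13,  15]))
(np.int32(133), array([395.5, 253.3]), array([391, 245,  13,  15]))
```

View pics/w3.png

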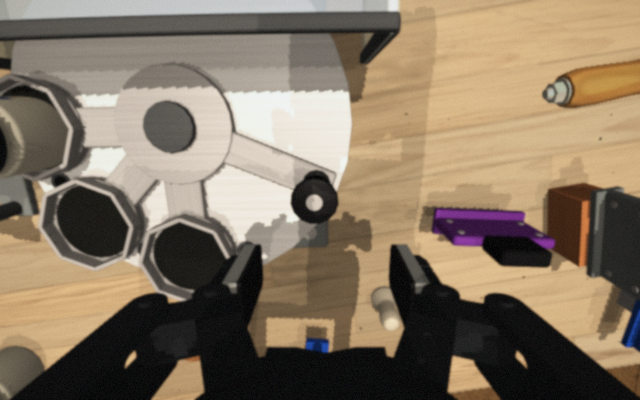

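The jar stands in cup 0. The knob cap is at (314,202), within 3 px of the prediction.

{"method": "step_arm", "body": {"motion": [{"claw": 60, "delta_pos": [3, -6, 20], "turn": -0.005}, {"claw": 60, "delta_pos": [0, 0, 35], "turn": 0}, {"claw": 60, "delta_pos": [0, 0, 35], "turn": 0}, {"claw": 60, "delta_pos": [0, 0, 25], "turn": 0}, {"claw": 60, "delta_pos": [0, 0, 10], "turn": 0}, {"claw": 60, "delta_pos": [0, 0, 0], "turn": 0}, {"claw": 60, "delta_pos": [0, 0, 0], "turn": 0}]}}

```text
clock: 8.0
eef_pos: [580.2, -107.5, 77.9]
tcp_rot: [-3.141, -0.0, -0.162]
contact_force: [-0.3, -0.6, 1.0]
opening: 0.7
grasp_force: 0.0
```

{"method": "step_arm", "body": {"motion": [{"claw": 15, "delta_pos": [0, 0, 0], "turn": 0}, {"claw": 15, "delta_pos": [0, 0, 0], "turn": 0}, {"claw": 15, "delta_pos": [0, 0, 0], "turn": 0}, {"claw": 15, "delta_pos": [0, 0, 0], "turn": 0}, {"claw": 15, "delta_pos": [0, 0, 0], "turn": 0}, {"claw": 15, "delta_pos": [0, 0, 0], "turn": 0}, {"claw": 15, "delta_pos": [0, 0, 0], "turn": 0}], "force": 40}}

```text
clock: 8.58
eef_pos: [580.1, -110.7, 80.1]
tcp_rot: [3.138, -0.003, -0.162]
contact_force: [-7.7, -12.9, 10.4]
opening: 0.403
grasp_force: 38.8
```

{"method": "step_arm", "body": {"motion": [{"claw": 15, "delta_pos": [0, 0, -5], "turn": 0}, {"claw": 15, "delta_pos": [0, 0, -6], "turn": 0}, {"claw": 15, "delta_pos": [0, 0, -5], "turn": 0}, {"claw": 15, "delta_pos": [0, 0, 0], "turn": 0}, {"claw": 15, "delta_pos": [0, 0, 0], "turn": 0}]}}

```text
clock: 9.0
eef_pos: [579.1, -110.2, 94.6]
tcp_rot: [3.139, -0.0, -0.163]
contact_force: [-4.6, -11.6, -5.4]
opening: 0.404
grasp_force: 40.7
```

```bash
python3 - <<'E'
from h import *
s=sense();p=s["eef_pos"];l=loc(p);print(s["opening"]*85.4,p,l,np.hypot(*l),s["tcp_rot"])
E
```

```text
34.508322710445306 [ 579.08146187 -110.16476119   94.62978082] [ -50.58397722 -120.74351897] 130.91117646675562 [ 3.13888353e+00 -4.79682478e-04 -1.62813175e-01]
```

{"method": "step_arm", "body": {"motion": [{"claw": 15, "delta_pos": [-1, 3, -1], "turn": 0}, {"claw": 15, "delta_pos": [0, 0, 0], "turn": 0}, {"claw": 15, "delta_pos": [0, 0, 0], "turn": 0}]}}

```text
clock: 9.25
eef_pos: [579.3, -111.0, 95.7]
tcp_rot: [-3.141, -0.003, -0.163]
contact_force: [3.4, 2.0, -5.6]
opening: 0.401
grasp_force: 41.0
```

```bash
python3 - <<'E'
from h import *
s=sense();p=s["eef_pos"];l=loc(p);print(p,l,np.hypot(*l),s["tcp_rot"])
f=shot("side","s1")
cv2.imwrite("pics/s1c.png",cv2.resize(f["img"][180:300,270:430,::-1],None,fx=4,fy=4,interpolation=2))
E
```

```text
[ 579.28750842 -110.9500083    95.68659811] [ -50.25249136 -121.48458936] 131.46793654902848 [-3.14109325e+00 -2.96659709e-03 -1.63350326e-01]
```

View pics/s1c.png

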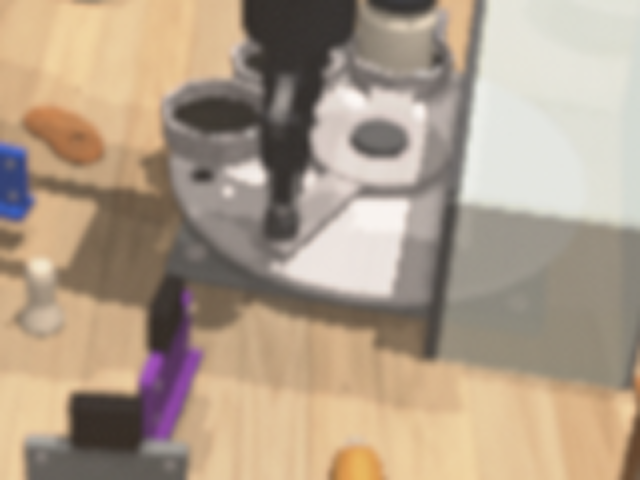

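The fingers hold the knob and it has lifted about 15 mm. The lateral force is now near zero, so I'll swing.

{"method": "step_arm", "body": {"motion": [{"claw": 15, "delta_pos": [-12, -5.6, 0], "turn": 0.0982}, {"claw": 15, "delta_pos": [-12, -5.6, 0], "turn": 0.0982}, {"claw": 15, "delta_pos": [-12, -5.6, 0], "turn": 0.0982}, {"claw": 15, "delta_pos": [0, 0, 0], "turn": 0}]}}

```text
clock: 9.63
eef_pos: [547.6, -84.0, 95.1]
tcp_rot: [-3.14, -0.001, -0.464]
contact_force: [4.9, -0.2, -7.4]
opening: 0.404
grasp_force: 41.2
```

```bash
python3 - <<'E'
from h import *
s=sense();p=s["eef_pos"];l=loc(p);print(p,l,np.hypot(*l),np.degrees(np.arctan2(l[0],-l[1])),s["tcp_rot"])
E
```

```text
[547.64010898 -84.00453571  95.12398941] [ -85.87452458 -100.067607  ] 131.86341396757018 -40.63504047729607 [-3.13991562e+00 -1.33010955e-03 -4.64095870e-01]
```

{"method": "step_arm", "body": {"motion": [{"claw": 15, "delta_pos": [-11.2, -5.2, 0], "turn": 0.094}, {"claw": 15, "delta_pos": [-11.2, -5.2, 0], "turn": 0.094}, {"claw": 15, "delta_pos": [-11.2, -5.2, 0], "turn": 0.094}, {"claw": 15, "delta_pos": [-11.2, -5.2, 0], "turn": 0.094}, {"claw": 15, "delta_pos": [-10, -4.8, 0], "turn": 0.094}, {"claw": 15, "delta_pos": [0, 0, 0], "turn": 0}, {"claw": 15, "delta_pos": [0, 0, 0], "turn": 0}]}}

```text
clock: 10.22
eef_pos: [520.0, -32.0, 95.1]
tcp_rot: [-3.14, -0.001, -0.926]
contact_force: [3.2, 2.2, -6.9]
opening: 0.399
grasp_force: 41.5
```

```bash
cat >> h.py <<'E'
def knob(a=None):
    s=sense();p=s["eef_pos"];l=loc(p);an=-np.arctan2(l[0],-l[1]);print(p.round(1),"r %.1f ang %.4f"%(np.hypot(*l),an),"yaw %.3f"%s["tcp_rot"][2],s["contact_force"].round(1))
    if a is not None:
        d=a-an;v=np.array([l[1],-l[0]])*d  # clockwise
        w=v[0]*SX+v[1]*SY;yw=s["tcp_rot"][2]
        print("to go rad %.4f tool dx %.1f dy %.1f"%(d,w@[np.cos(yw),np.sin(yw)],w@[np.sin(yw),-np.cos(yw)]))
E
python3 -c "
from h import *
knob(.3922+.7854)"
```

```text
[520.  -32.   95.1] r 132.8 ang 1.1578 yaw -0.926 [ 3.2  2.2 -6.9]
to go rad 0.0198 tool dx -2.4 dy -1.0
```

{"method": "step_arm", "body": {"motion": [{"claw": 15, "delta_pos": [-1.4, -0.6, 1.5], "turn": 0.01}, {"claw": 15, "delta_pos": [-0.6, -0.3, 2], "turn": 0.005}, {"claw": 15, "delta_pos": [-0.5, -0.2, 2], "turn": 0.005}, {"claw": 15, "delta_pos": [-0.4, -0.2, 1], "turn": 0.003}, {"claw": 15, "delta_pos": [0, 0, 1], "turn": 0}, {"claw": 15, "delta_pos": [0, 0, 1], "turn": 0}, {"claw": 15, "delta_pos": [0, 0, 0], "turn": 0}], "force": 25}}

```text
clock: 10.8
eef_pos: [519.3, -29.7, 85.8]
tcp_rot: [-3.141, -0.0, -0.95]
contact_force: [3.7, 2.5, -5.3]
opening: 0.401
grasp_force: 41.5
```

```bash
python3 -c "
from h import *
knob(.3922+.7854)"
```

```text
[519.3 -29.7  85.8] r 132.9 ang 1.1765 yaw -0.950 [ 3.7  2.5 -5.3]
to go rad 0.0011 tool dx -0.1 dy -0.1
```

{"method": "step_arm", "body": {"motion": [{"claw": 15, "delta_pos": [0, 0, 2], "turn": 0}, {"claw": 15, "delta_pos": [0, 0, 2], "turn": 0}, {"claw": 15, "delta_pos": [0, 0, 2], "turn": 0}, {"claw": 15, "delta_pos": [0, 0, 1], "turn": 0}, {"claw": 15, "delta_pos": [0, 0, 0], "turn": 0}]}}

```text
clock: 11.22
eef_pos: [519.5, -29.8, 80.1]
tcp_rot: [-3.141, -0.001, -0.95]
contact_force: [-0.4, 2.4, 12.7]
opening: 0.404
grasp_force: 41.3
```

{"method": "step_arm", "body": {"motion": [{"claw": 55, "delta_pos": [0, 0, 0], "turn": 0}, {"claw": 55, "delta_pos": [0, 0, 0], "turn": 0}, {"claw": 60, "delta_pos": [0, 0, -15], "turn": 0}, {"claw": 70, "delta_pos": [0, 0, -40], "turn": -0.1}, {"claw": 78, "delta_pos": [0, 0, -40], "turn": -0.12}, {"claw": 85, "delta_pos": [0, 0, -40], "turn": -0.12}, {"claw": 85, "delta_pos": [0, 0, -15], "turn": -0.12}, {"claw": 85, "delta_pos": [0, 0, 0], "turn": -0.12}]}}

```text
clock: 11.88
eef_pos: [520.8, -30.0, 233.5]
tcp_rot: [-3.14, -0.006, -0.365]
contact_force: [0.2, -0.7, -0.2]
opening: 0.99
grasp_force: 0.0
```

{"method": "step_arm", "body": {"motion": [{"claw": 85, "delta_pos": [0, 0, 0], "turn": -0.12}, {"claw": 85, "delta_pos": [0, 0, 0], "turn": -0.086}, {"claw": 85, "delta_pos": [0, 0, 0], "turn": 0}]}}

```text
clock: 12.13
eef_pos: [518.2, -29.8, 228.9]
tcp_rot: [3.141, 0.001, -0.161]
contact_force: [-0.2, 0.9, -0.1]
opening: 0.993
grasp_force: 0.0
```

```bash
python3 - <<'E'
from h import *
print(go(492,357,225))
f=grab_frame("top");h=cv2.cvtColor(f["img"],cv2.COLOR_RGB2HSV)
m=((h[...,0]<6)|(h[...,0]>174))&(h[...,1]>170)&(h[...,2]>90);m[:170]=0;m[265:]=0;m[:,:150]=0;m[:,235:]=0
y,x=np.nonzero(m);print("red",x.mean(),y.mean(),onz(f,(x.mean(),y.mean()),70))
for b in ((165,230,225,275),(230,120,365,225)):
    for d in dark(f,b,70,100): print(d,onz(f,d[1],77).round())
cv2.imwrite("pics/t2.png",f["img"][80:310,120:470,::-1])
E
```

```text
tool dx -87.8 dy -377.6 dz 3.9 yaw -0.161
red 174.0187969924812 212.43233082706766 [503.01487474 357.31607823  70.        ]
(np.int32(273), array([188.8, 251.6]), array([177, 242,  22,  20])) [393. 311.  77.]
(np.int32(455), array([257.6, 155.1]), array([246, 144,  24,  24])) [665. 121.  77.]
(np.int32(373), array([262.3, 187. ]), array([253, 175,  18,  25])) [574. 107.  77.]
```

View pics/t2.png

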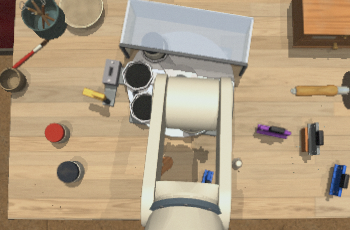

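The first jar is now under the hood. The next cup is at (257.6,155.1), the same pixel as before, so the index is exact. Next is the red jar.

{"method": "step_arm", "body": {"motion": [{"claw": 85, "delta_pos": [-6, -25, 0], "turn": 0}, {"claw": 85, "delta_pos": [-9, -39, 0], "turn": 0}, {"claw": 85, "delta_pos": [-9, -39, 0], "turn": 0}, {"claw": 85, "delta_pos": [-9, -39, 0], "turn": 0}, {"claw": 85, "delta_pos": [-9, -39, 0], "turn": 0}, {"claw": 85, "delta_pos": [-9, -39, 0], "turn": 0}, {"claw": 85, "delta_pos": [-9, -39, 0], "turn": 0}, {"claw": 85, "delta_pos": [-9, -39, 0], "turn": 0}]}}

```text
clock: 12.85
eef_pos: [498.7, 277.4, 228.7]
tcp_rot: [3.141, 0.0, -0.168]
contact_force: [0.2, -0.2, -0.2]
opening: 0.995
grasp_force: 0.0
```

{"method": "step_arm", "body": {"motion": [{"claw": 85, "delta_pos": [-9, -39, 0], "turn": 0}, {"claw": 85, "delta_pos": [-9, -39, 0], "turn": 0}, {"claw": 85, "delta_pos": [0, 0, 0], "turn": 0}, {"claw": 85, "delta_pos": [0, 0, 0], "turn": 0}]}}

```text
clock: 13.18
eef_pos: [493.7, 357.3, 228.2]
tcp_rot: [3.141, 0.001, -0.164]
contact_force: [-0.1, -0.6, -0.1]
opening: 0.999
grasp_force: 0.0
```

```bash
python3 - <<'E'
from h import *
f=grab_frame("wrist");h=cv2.cvtColor(f["img"],cv2.COLOR_RGB2HSV)
m=(((h[...,0]<6)|(h[...,0]>174))&(h[...,1]>150)&(h[...,2]>60)).astype(np.uint8)
n,l,s,c=cv2.connectedComponentsWithStats(m)
for i in range(1,n):
    if s[i,4]>300: x,y,w,hh,a=s[i];u=(x+w/2,y+hh/2);p=onz(f,c[i],70);print(s[i],c[i],p,go(p[0],p[1],36))
for d in dark(f,(0,0,640,260),70,500):
    print(d,onz(f,d[1],77).round(1))
E
```

```text
[ 292  146   57   56 2488] [319.95779743 173.53456592] [505.95126964 359.71250236  70.        ] tool dx 11.3 dy -5.8 dz 192.2 yaw -0.165
(np.int32(1900), array([118. ,  20.7]), array([95,  0, 62, 57])) [658.6 499.4  77. ]
(np.int32(1376), array([170.7,  42.2]), array([131,   0,  59,  70])) [635.5 461.5  77. ]
(np.int32(5694), array([594.8,  44.1]), array([552,   0,  88,  90])) [578.1 116.   77. ]
(np.int32(1753), array([534.1,  63. ]), array([502,   8,  76,  95])) [570.9 166.9  77. ]
(np.int32(651), array([454.1,  46.9]), array([432,  35,  53,  28])) [593.7 232.8  77. ]
(np.int32(2830), array([141. , 154.5]), array([100,  48,  82, 212])) [551.  514.8  77. ]
(np.int32(571), array([378.3, 253.1]), array([353, 244,  51,  16])) [420.2 316.6  77. ]
```

{"method": "step_arm", "body": {"motion": [{"claw": 85, "delta_pos": [6, -3, 25], "turn": 0}, {"claw": 85, "delta_pos": [5.5, -3, 35], "turn": 0}, {"claw": 85, "delta_pos": [0, 0, 40], "turn": 0}, {"claw": 85, "delta_pos": [0, 0, 40], "turn": 0}, {"claw": 85, "delta_pos": [0, 0, 30], "turn": 0}, {"claw": 85, "delta_pos": [0, 0, 17], "turn": 0}, {"claw": 85, "delta_pos": [0, 0, 6], "turn": 0}, {"claw": 85, "delta_pos": [0, 0, 0], "turn": 0}]}}

```text
clock: 13.9
eef_pos: [506.1, 357.7, 34.5]
tcp_rot: [3.139, 0.002, -0.167]
contact_force: [0.2, 0.1, -0.7]
opening: 0.996
grasp_force: 0.0
```

{"method": "step_arm", "body": {"motion": [{"claw": 40, "delta_pos": [0, 0, 0], "turn": 0}, {"claw": 40, "delta_pos": [0, 0, 0], "turn": 0}, {"claw": 40, "delta_pos": [0, 0, 0], "turn": 0}, {"claw": 40, "delta_pos": [0, 0, 0], "turn": 0}, {"claw": 40, "delta_pos": [0, 0, 0], "turn": 0}, {"claw": 40, "delta_pos": [0, 0, 0], "turn": 0}, {"claw": 40, "delta_pos": [0, 0, 0], "turn": 0}], "force": 50}}

```text
clock: 14.48
eef_pos: [508.0, 360.2, 38.2]
tcp_rot: [-3.14, -0.002, -0.164]
contact_force: [0.0, -0.9, 5.7]
opening: 0.639
grasp_force: 52.3
```

{"method": "step_arm", "body": {"motion": [{"claw": 40, "delta_pos": [0, 0, -20], "turn": 0}, {"claw": 40, "delta_pos": [0, 0, -30], "turn": 0}, {"claw": 40, "delta_pos": [0, 0, -30], "turn": 0}, {"claw": 40, "delta_pos": [0, 0, -30], "turn": 0}, {"claw": 40, "delta_pos": [0, 0, -30], "turn": 0}, {"claw": 40, "delta_pos": [0, 0, -30], "turn": 0}, {"claw": 40, "delta_pos": [0, 0, -10], "turn": 0}, {"claw": 40, "delta_pos": [0, 0, 0], "turn": 0}]}}

```text
clock: 15.15
eef_pos: [508.3, 360.7, 220.0]
tcp_rot: [-3.137, -0.005, -0.164]
contact_force: [0.5, 0.4, -1.4]
opening: 0.638
grasp_force: 53.8
```

```bash
python3 - <<'E'
from h import *
s=sense();print(s["opening"]*85.4);print(go(*wor(0,125),216))
E
```

```text
54.48603693692017
tool dx 197.4 dy 207.2 dz 4.0 yaw -0.164
```

{"method": "step_arm", "body": {"motion": [{"claw": 40, "delta_pos": [14, 15, 0], "turn": 0}, {"claw": 40, "delta_pos": [27, 28, 0], "turn": 0}, {"claw": 40, "delta_pos": [28, 29.5, 0], "turn": 0}, {"claw": 40, "delta_pos": [28, 29.5, 0], "turn": 0}, {"claw": 40, "delta_pos": [28, 29.5, 0], "turn": 0}, {"claw": 40, "delta_pos": [28, 29.5, 0], "turn": 0}, {"claw": 40, "delta_pos": [28, 29.5, 0], "turn": 0}, {"claw": 40, "delta_pos": [15, 16, 0], "turn": 0}]}}

```text
clock: 15.82
eef_pos: [667.4, 119.8, 213.8]
tcp_rot: [3.14, 0.001, -0.166]
contact_force: [-0.6, 0.5, -1.9]
opening: 0.638
grasp_force: 53.7
```

{"method": "step_arm", "body": {"motion": [{"claw": 40, "delta_pos": [0, 0, 10], "turn": 0}, {"claw": 40, "delta_pos": [0, 0, 25], "turn": 0}, {"claw": 40, "delta_pos": [0, 0, 30], "turn": 0}, {"claw": 40, "delta_pos": [0, 0, 15], "turn": 0}, {"claw": 40, "delta_pos": [0, 0, 5], "turn": 0}, {"claw": 40, "delta_pos": [0, 0, 0], "turn": 0}, {"claw": 40, "delta_pos": [0, 0, 0], "turn": 0}]}}

```text
clock: 16.4
eef_pos: [666.1, 124.2, 130.7]
tcp_rot: [3.141, 0.001, -0.164]
contact_force: [0.3, 0.4, -1.0]
opening: 0.637
grasp_force: 53.8
```

```bash
python3 - <<'E'
from h import *
s=sense();print(s["opening"]*85.4);print(go(*wor(0,125),89))
E
```

```text
54.41928741545893
tool dx 3.0 dy -0.3 dz 41.7 yaw -0.164
```

{"method": "step_arm", "body": {"motion": [{"claw": 40, "delta_pos": [3, 0, 14], "turn": 0}, {"claw": 40, "delta_pos": [0, 0, 14], "turn": 0}, {"claw": 40, "delta_pos": [0, 0, 8], "turn": 0}, {"claw": 40, "delta_pos": [0, 0, 5], "turn": 0}, {"claw": 40, "delta_pos": [0, 0, 1], "turn": 0}, {"claw": 40, "delta_pos": [0, 0, 0], "turn": 0}, {"claw": 40, "delta_pos": [0, 0, 0], "turn": 0}]}}

```text
clock: 16.98
eef_pos: [669.3, 123.4, 88.8]
tcp_rot: [3.142, 0.0, -0.164]
contact_force: [0.2, 1.4, -2.0]
opening: 0.64
grasp_force: 53.9
```

{"method": "step_arm", "body": {"motion": [{"claw": 76, "delta_pos": [0, 0, 0], "turn": 0}, {"claw": 76, "delta_pos": [0, 0, 0], "turn": 0}, {"claw": 76, "delta_pos": [0, 0, 0], "turn": 0}, {"claw": 76, "delta_pos": [0, 0, -15], "turn": 0}, {"claw": 76, "delta_pos": [0, 0, -35], "turn": 0}, {"claw": 76, "delta_pos": [0, 0, -35], "turn": 0}, {"claw": 76, "delta_pos": [0, 0, -25], "turn": 0}, {"claw": 60, "delta_pos": [0, 0, 0], "turn": 0}]}}

```text
clock: 17.65
eef_pos: [672.5, 124.0, 205.8]
tcp_rot: [-3.138, -0.009, -0.164]
contact_force: [0.4, 0.0, -0.2]
opening: 0.765
grasp_force: 0.0
```

```bash
python3 - <<'E'
from h import *
print(go(518.5,-30,196))
f=shot("wrist","w4")
E
```

```text
tool dx -126.8 dy 177.1 dz 9.8 yaw -0.164
```

View pics/w4.png

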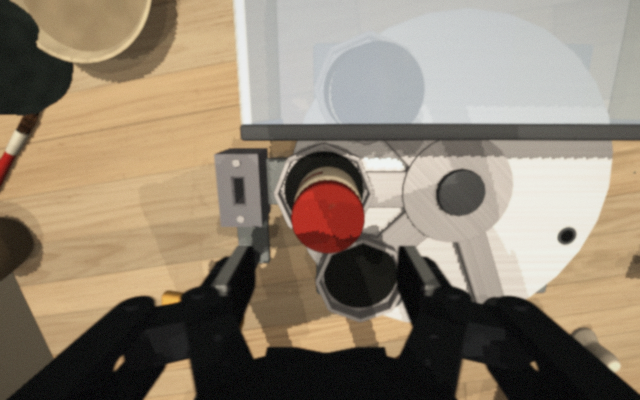

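The red jar stands in cup 1 and the first jar shows through the hood at (375,85). Now to the knob.

{"method": "step_arm", "body": {"motion": [{"claw": 60, "delta_pos": [-12, 17, 0], "turn": 0}, {"claw": 60, "delta_pos": [-24, 33, 0], "turn": 0}, {"claw": 60, "delta_pos": [-24, 34, 0], "turn": 0}, {"claw": 60, "delta_pos": [-24, 34, 0], "turn": 0}, {"claw": 60, "delta_pos": [-24, 33, 0], "turn": 0}, {"claw": 60, "delta_pos": [-16, 22, 0], "turn": 0}, {"claw": 60, "delta_pos": [0, 0, 0], "turn": 0}, {"claw": 60, "delta_pos": [0, 0, 0], "turn": 0}]}}

```text
clock: 18.37
eef_pos: [517.4, -27.9, 198.5]
tcp_rot: [3.142, 0.001, -0.166]
contact_force: [0.9, 0.1, 0.3]
opening: 0.706
grasp_force: 0.0
```

```bash
python3 - <<'E'
from h import *
print(sense()["eef_pos"],go(518.5,-30,74))
f=grab_frame("wrist")
print(proj(f,[[518.5,-30,111]]).round(1))
for d in dark(f,(240,100,410,260),60,200): print(d,onz(f,d[1],108))
E
```

```text
[517.42306601 -27.89465885 198.48811884] tool dx 1.4 dy 1.9 dz 124.5 yaw -0.166
[[327.3 207.1]]
(np.int32(1597), array([324.4, 202.5]), array([302, 175,  46,  54])) [521.35569572 -28.36197981 108.        ]
```

{"method": "step_arm", "body": {"motion": [{"claw": 60, "delta_pos": [1.5, 0.8, 20], "turn": 0}, {"claw": 60, "delta_pos": [0, 0, 35], "turn": 0}, {"claw": 60, "delta_pos": [0, 0, 35], "turn": 0}, {"claw": 60, "delta_pos": [0, 0, 25], "turn": 0}, {"claw": 60, "delta_pos": [0, 0, 11], "turn": 0}, {"claw": 60, "delta_pos": [0, 0, 0], "turn": 0}, {"claw": 60, "delta_pos": [0, 0, 0], "turn": 0}]}}

```text
clock: 19.0
eef_pos: [520.6, -27.6, 73.0]
tcp_rot: [-3.142, 0.001, -0.164]
contact_force: [0.7, -0.6, 0.2]
opening: 0.703
grasp_force: 0.0
```

{"method": "step_arm", "body": {"motion": [{"claw": 10, "delta_pos": [0, 0, 0], "turn": 0}, {"claw": 10, "delta_pos": [0, 0, 0], "turn": 0}, {"claw": 10, "delta_pos": [0, 0, 0], "turn": 0}, {"claw": 10, "delta_pos": [0, 0, 0], "turn": 0}, {"claw": 10, "delta_pos": [0, 0, 0], "turn": 0}, {"claw": 10, "delta_pos": [0, 0, 0], "turn": 0}, {"claw": 10, "delta_pos": [0, 0, 0], "turn": 0}], "force": 40}}

```text
clock: 19.58
eef_pos: [521.4, -28.1, 74.3]
tcp_rot: [-3.141, -0.003, -0.164]
contact_force: [1.7, 1.4, 7.2]
opening: 0.364
grasp_force: 61.0
```

```bash
python3 -c "
from h import *
print(sense()['opening']*85.4);knob()"
```

```text
31.066592288006348
[521.4 -28.1  74.3] r 130.5 ang 1.1845 yaw -0.164 [1.7 1.4 7.2]
```

{"method": "step_arm", "body": {"motion": [{"claw": 10, "delta_pos": [0, 0, -5], "turn": 0}, {"claw": 10, "delta_pos": [0, 0, -6], "turn": 0}, {"claw": 10, "delta_pos": [0, 0, -6], "turn": 0}, {"claw": 10, "delta_pos": [0, 0, 0], "turn": 0}, {"claw": 10, "delta_pos": [0, 0, 0], "turn": 0}]}}

```text
clock: 20.0
eef_pos: [521.2, -28.0, 90.5]
tcp_rot: [-3.141, -0.003, -0.164]
contact_force: [5.5, 1.3, -5.7]
opening: 0.364
grasp_force: 64.3
```

```bash
python3 -c "
from h import *
print(sense()['opening']*85.4);knob()"
```

```text
31.1271040143045
[521.2 -28.   90.5] r 130.7 ang 1.1852 yaw -0.164 [ 5.5  1.3 -5.7]
```

{"method": "step_arm", "body": {"motion": [{"claw": 10, "delta_pos": [-4.5, -12.4, 0], "turn": 0.0982}, {"claw": 10, "delta_pos": [-4.5, -12.4, 0], "turn": 0.0982}, {"claw": 10, "delta_pos": [-4.5, -12.4, 0], "turn": 0.0982}, {"claw": 10, "delta_pos": [-4.5, -12.4, 0], "turn": 0.0982}, {"claw": 10, "delta_pos": [-4.5, -12.4, 0], "turn": 0.0982}, {"claw": 10, "delta_pos": [-4.5, -12.4, 0], "turn": 0.0982}, {"claw": 10, "delta_pos": [-4.5, -12.4, 0], "turn": 0.0982}, {"claw": 10, "delta_pos": [-3.5, -9, 0], "turn": 0.08}]}}

```text
clock: 20.67
eef_pos: [535.5, 70.6, 90.0]
tcp_rot: [-3.141, -0.002, -0.936]
contact_force: [7.6, -6.9, -6.1]
opening: 0.362
grasp_force: 64.7
```

{"method": "step_arm", "body": {"motion": [{"claw": 10, "delta_pos": [0, 0, 0], "turn": 0}, {"claw": 10, "delta_pos": [0, 0, 0], "turn": 0}]}}

```text
clock: 20.83
eef_pos: [535.5, 70.4, 89.9]
tcp_rot: [-3.141, -0.002, -0.931]
contact_force: [6.2, -3.3, -6.0]
opening: 0.366
grasp_force: 64.9
```

```bash
sed -i 's/^AX=np.array(\[648.7,0.7\])/AX=np.array([651.4,2.9])/' h.py; python3 -c "
from h import *
knob(.3927+1.5708)"
```

```text
[535.5  70.4  89.9] r 134.1 ang 1.9344 yaw -0.931 [ 6.2 -3.3 -6. ]
to go rad 0.0291 tool dx -1.5 dy -3.6
```

{"method": "step_arm", "body": {"motion": [{"claw": 10, "delta_pos": [-0.8, -1.8, 2], "turn": 0.012}, {"claw": 10, "delta_pos": [-0.3, -0.7, 3], "turn": 0.006}, {"claw": 10, "delta_pos": [0, 0, 3], "turn": 0}, {"claw": 10, "delta_pos": [0, 0, 1], "turn": 0}, {"claw": 10, "delta_pos": [0, 0, 0], "turn": 0}]}}

```text
clock: 21.25
eef_pos: [536.6, 72.3, 80.7]
tcp_rot: [-3.141, -0.001, -0.95]
contact_force: [5.8, -3.2, -4.4]
opening: 0.364
grasp_force: 64.8
```

```bash
python3 -c "
from h import *
knob(.3927+1.5708)"
```

```text
[536.6  72.3  80.7] r 134.1 ang 1.9503 yaw -0.950 [ 5.8 -3.2 -4.4]
to go rad 0.0132 tool dx -0.7 dy -1.6
```

{"method": "step_arm", "body": {"motion": [{"claw": 10, "delta_pos": [0, 0, 2], "turn": 0}, {"claw": 10, "delta_pos": [0, 0, 2], "turn": 0}, {"claw": 10, "delta_pos": [0, 0, 2], "turn": 0}, {"claw": 10, "delta_pos": [0, 0, 1], "turn": 0}, {"claw": 10, "delta_pos": [0, 0, 0], "turn": 0}]}}

```text
clock: 21.67
eef_pos: [536.8, 72.4, 74.4]
tcp_rot: [-3.14, -0.001, -0.95]
contact_force: [4.3, -3.0, 0.4]
opening: 0.364
grasp_force: 63.7
```

{"method": "step_arm", "body": {"motion": [{"claw": 55, "delta_pos": [0, 0, 0], "turn": 0}, {"claw": 55, "delta_pos": [0, 0, 0], "turn": 0}, {"claw": 60, "delta_pos": [0, 0, -15], "turn": 0}, {"claw": 70, "delta_pos": [0, 0, -40], "turn": -0.1}, {"claw": 78, "delta_pos": [0, 0, -40], "turn": -0.12}, {"claw": 85, "delta_pos": [0, 0, -40], "turn": -0.12}, {"claw": 85, "delta_pos": [0, 0, -18], "turn": -0.12}, {"claw": 85, "delta_pos": [0, 0, 0], "turn": -0.12}]}}

```text
clock: 22.33
eef_pos: [538.0, 73.3, 232.1]
tcp_rot: [-3.138, -0.006, -0.364]
contact_force: [0.4, -0.1, -0.7]
opening: 0.998
grasp_force: 0.0
```

{"method": "step_arm", "body": {"motion": [{"claw": 85, "delta_pos": [0, 0, 0], "turn": -0.12}, {"claw": 85, "delta_pos": [0, 0, 0], "turn": -0.086}, {"claw": 85, "delta_pos": [0, 0, 0], "turn": 0}]}}

```text
clock: 22.58
eef_pos: [535.3, 72.9, 227.0]
tcp_rot: [3.142, 0.001, -0.16]
contact_force: [-0.1, 0.3, -0.5]
opening: 0.996
grasp_force: 0.0
```

```bash
python3 - <<'E'
from h import *
print(go(381,311,228))
f=grab_frame("top")
for b in ((150,225,235,290),(240,135,275,175)):
    for d in dark(f,b,70,100): print(d,onz(f,d[1],77).round())
E
```

```text
tool dx -190.2 dy -210.5 dz -1.0 yaw -0.160
(np.int32(280), array([188.6, 251.6]), array([177, 242,  22,  20])) [393. 311.  77.]
```

{"method": "step_arm", "body": {"motion": [{"claw": 85, "delta_pos": [-14, -15, 0], "turn": 0}, {"claw": 85, "delta_pos": [-28, -31, 0], "turn": 0}, {"claw": 85, "delta_pos": [-28, -31, 0], "turn": 0}, {"claw": 85, "delta_pos": [-28, -31, 0], "turn": 0}, {"claw": 85, "delta_pos": [-28, -31, 0], "turn": 0}, {"claw": 85, "delta_pos": [-28, -31, 0], "turn": 0}, {"claw": 85, "delta_pos": [-24, -27, 0], "turn": 0}, {"claw": 85, "delta_pos": [-12, -13, 0], "turn": 0}]}}

```text
clock: 23.3
eef_pos: [380.5, 313.2, 226.9]
tcp_rot: [-3.141, 0.001, -0.166]
contact_force: [0.5, -0.8, -0.6]
opening: 0.993
grasp_force: 0.0
```

{"method": "step_arm", "body": {"motion": [{"claw": 85, "delta_pos": [0, 0, 0], "turn": 0}, {"claw": 85, "delta_pos": [0, 0, 0], "turn": 0}, {"claw": 85, "delta_pos": [0, 0, 0], "turn": 0}]}}

```text
clock: 23.55
eef_pos: [383.0, 310.0, 226.8]
tcp_rot: [3.141, 0.0, -0.165]
contact_force: [-1.0, -0.6, -0.0]
opening: 0.994
grasp_force: 0.0
```

```bash
python3 - <<'E'
from h import *
f=grab_frame("wrist");t=grab_frame("top")
for d in dark(f,(200,80,450,245),70,800): p=onz(f,d[1],77);print(d,p,go(p[0],p[1],36))
for d in dark(t,(240,135,310,215),70,100): print(d,onz(t,d[1],60).round())
E
```

```text
(np.int32(3176), array([314.1, 176.4]), array([283, 145,  63,  64])) [395.34250054 317.64414622  77.        ] tool dx 10.4 dy -9.9 dz 190.9 yaw -0.166
(np.int32(466), array([257.5, 154.6]), array([246, 143,  24,  24])) [670. 124.  60.]
```

{"method": "step_arm", "body": {"motion": [{"claw": 85, "delta_pos": [5.5, -5, 25], "turn": 0}, {"claw": 85, "delta_pos": [5, -5, 35], "turn": 0}, {"claw": 85, "delta_pos": [0, 0, 40], "turn": 0}, {"claw": 85, "delta_pos": [0, 0, 40], "turn": 0}, {"claw": 85, "delta_pos": [0, 0, 30], "turn": 0}, {"claw": 85, "delta_pos": [0, 0, 15], "turn": 0}, {"claw": 85, "delta_pos": [0, 0, 6], "turn": 0}, {"claw": 85, "delta_pos": [0, 0, 0], "turn": 0}]}}

```text
clock: 24.32
eef_pos: [394.8, 317.4, 34.8]
tcp_rot: [3.14, 0.002, -0.166]
contact_force: [-0.2, 1.0, 0.6]
opening: 0.998
grasp_force: 0.0
```

{"method": "step_arm", "body": {"motion": [{"claw": 45, "delta_pos": [0, 0, 0], "turn": 0}, {"claw": 45, "delta_pos": [0, 0, 0], "turn": 0}, {"claw": 45, "delta_pos": [0, 0, 0], "turn": 0}, {"claw": 45, "delta_pos": [0, 0, 0], "turn": 0}, {"claw": 45, "delta_pos": [0, 0, 0], "turn": 0}, {"claw": 45, "delta_pos": [0, 0, 0], "turn": 0}, {"claw": 45, "delta_pos": [0, 0, 0], "turn": 0}], "force": 50}}

```text
clock: 24.9
eef_pos: [396.0, 319.2, 37.7]
tcp_rot: [-3.14, -0.002, -0.164]
contact_force: [2.0, -3.0, 7.2]
opening: 0.712
grasp_force: 54.6
```

{"method": "step_arm", "body": {"motion": [{"claw": 45, "delta_pos": [0, 0, -20], "turn": 0}, {"claw": 45, "delta_pos": [0, 0, -30], "turn": 0}, {"claw": 45, "delta_pos": [0, 0, -30], "turn": 0}, {"claw": 45, "delta_pos": [0, 0, -30], "turn": 0}, {"claw": 45, "delta_pos": [0, 0, -30], "turn": 0}, {"claw": 45, "delta_pos": [0, 0, -30], "turn": 0}, {"claw": 45, "delta_pos": [0, 0, -10], "turn": 0}, {"claw": 45, "delta_pos": [0, 0, 0], "turn": 0}]}}

```text
clock: 25.57
eef_pos: [396.2, 319.9, 219.1]
tcp_rot: [-3.137, -0.004, -0.164]
contact_force: [0.5, 0.4, -2.9]
opening: 0.709
grasp_force: 56.4
```

```bash
python3 - <<'E'
from h import *
s=sense();print(s["opening"]*85.4);print(go(*wor(0,125),216),wor(0,125))
E
```

```text
60.52842812001078
tool dx 303.5 dy 146.1 dz 3.1 yaw -0.164 [671.80822883 126.22276431]
```

{"method": "step_arm", "body": {"motion": [{"claw": 45, "delta_pos": [15, 7, 0], "turn": 0}, {"claw": 45, "delta_pos": [33, 16, 0], "turn": 0}, {"claw": 45, "delta_pos": [34, 16, 0], "turn": 0}, {"claw": 45, "delta_pos": [34, 16, 0], "turn": 0}, {"claw": 45, "delta_pos": [34, 16, 0], "turn": 0}, {"claw": 45, "delta_pos": [34, 16, 0], "turn": 0}, {"claw": 45, "delta_pos": [34, 16, 0], "turn": 0}, {"claw": 45, "delta_pos": [34, 17, 0], "turn": 0}]}}

```text
clock: 26.23
eef_pos: [624.3, 157.8, 213.3]
tcp_rot: [3.141, 0.003, -0.164]
contact_force: [0.3, 0.9, -3.1]
opening: 0.715
grasp_force: 56.4
```

{"method": "step_arm", "body": {"motion": [{"claw": 45, "delta_pos": [34, 17, 0], "turn": 0}, {"claw": 45, "delta_pos": [17, 8, 0], "turn": 0}, {"claw": 45, "delta_pos": [0, 0, 15], "turn": 0}, {"claw": 45, "delta_pos": [0, 0, 25], "turn": 0}, {"claw": 45, "delta_pos": [0, 0, 25], "turn": 0}, {"claw": 45, "delta_pos": [0, 0, 15], "turn": 0}, {"claw": 45, "delta_pos": [0, 0, 0], "turn": 0}, {"claw": 45, "delta_pos": [0, 0, 0], "turn": 0}]}}

```text
clock: 26.9
eef_pos: [668.7, 126.0, 133.4]
tcp_rot: [3.14, 0.004, -0.164]
contact_force: [-0.1, -0.0, -2.6]
opening: 0.713
grasp_force: 56.2
```

```bash
python3 - <<'E'
from h import *
s=sense();print(s["opening"]*85.4);print(go(*wor(-1,124),88))
E
```

```text
60.88000268790663
tool dx 2.1 dy 0.3 dz 45.4 yaw -0.164
```

{"method": "step_arm", "body": {"motion": [{"claw": 45, "delta_pos": [2, 0, 15], "turn": 0}, {"claw": 45, "delta_pos": [0, 0, 14], "turn": 0}, {"claw": 45, "delta_pos": [0, 0, 9], "turn": 0}, {"claw": 45, "delta_pos": [0, 0, 5], "turn": 0}, {"claw": 45, "delta_pos": [0, 0, 2], "turn": 0}, {"claw": 45, "delta_pos": [0, 0, 0], "turn": 0}, {"claw": 45, "delta_pos": [0, 0, 0], "turn": 0}]}}

```text
clock: 27.48
eef_pos: [672.5, 126.0, 91.3]
tcp_rot: [-3.141, -0.0, -0.164]
contact_force: [0.1, -0.6, -3.0]
opening: 0.713
grasp_force: 56.2
```

{"method": "step_arm", "body": {"motion": [{"claw": 78, "delta_pos": [0, 0, 0], "turn": 0}, {"claw": 78, "delta_pos": [0, 0, 0], "turn": 0}, {"claw": 78, "delta_pos": [0, 0, 0], "turn": 0}, {"claw": 78, "delta_pos": [0, 0, -15], "turn": 0}, {"claw": 78, "delta_pos": [0, 0, -35], "turn": 0}, {"claw": 78, "delta_pos": [0, 0, -35], "turn": 0}, {"claw": 78, "delta_pos": [0, 0, -25], "turn": 0}, {"claw": 60, "delta_pos": [0, 0, 0], "turn": 0}]}}

```text
clock: 28.15
eef_pos: [675.6, 126.6, 208.2]
tcp_rot: [-3.138, -0.01, -0.164]
contact_force: [0.4, -0.1, 0.3]
opening: 0.792
grasp_force: 0.0
```

```bash
python3 - <<'E'
from h import *
print(go(*wor(-124.2,51.9),198),wor(-124.2,51.9))
f=grab_frame("wrist");cv2.imwrite("pics/w5.png",f["img"][:300,150:550,::-1])
E
```

```text
tool dx -127.9 dy 74.1 dz 10.2 yaw -0.164 [537.339998    74.38122791]
```

View pics/w5.png

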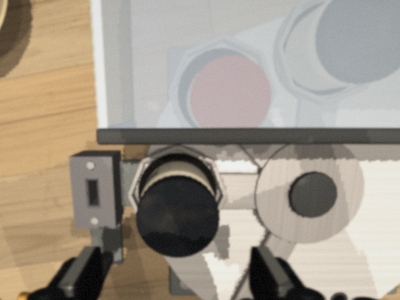

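The third jar is in cup 2, and the red and first jars are both under the hood. Back to the knob.

{"method": "step_arm", "body": {"motion": [{"claw": 60, "delta_pos": [-15, 9, 0], "turn": 0}, {"claw": 60, "delta_pos": [-28, 16, 0], "turn": 0}, {"claw": 60, "delta_pos": [-30, 17, 0], "turn": 0}, {"claw": 60, "delta_pos": [-30, 17, 0], "turn": 0}, {"claw": 60, "delta_pos": [-22, 13, 0], "turn": 0}, {"claw": 60, "delta_pos": [0, 0, 0], "turn": -0.12}, {"claw": 60, "delta_pos": [0, 0, 0], "turn": -0.12}, {"claw": 60, "delta_pos": [0, 0, 0], "turn": -0.12}]}}

```text
clock: 28.87
eef_pos: [536.2, 75.0, 200.5]
tcp_rot: [-3.142, 0.001, 0.202]
contact_force: [-0.3, -0.3, 0.3]
opening: 0.702
grasp_force: 0.0
```

{"method": "step_arm", "body": {"motion": [{"claw": 60, "delta_pos": [0, 0, 0], "turn": -0.12}, {"claw": 60, "delta_pos": [0, 0, 0], "turn": -0.12}, {"claw": 60, "delta_pos": [0, 0, 0], "turn": -0.12}, {"claw": 60, "delta_pos": [0, 0, 0], "turn": -0.065}, {"claw": 60, "delta_pos": [0, 0, 0], "turn": 0}, {"claw": 60, "delta_pos": [0, 0, 0], "turn": 0}]}}

```text
clock: 29.37
eef_pos: [536.7, 75.2, 200.4]
tcp_rot: [-3.141, 0.001, 0.619]
contact_force: [-0.4, -0.0, 0.4]
opening: 0.699
grasp_force: 0.0
```

```bash
python3 - <<'E'
from h import *
print(sense()["eef_pos"],go(*wor(-124.2,51.9),72))
f=grab_frame("wrist")
print(proj(f,[[*wor(-124.2,51.9),111]]).round(1))
for d in dark(f,(240,100,410,260),60,200): print(d,onz(f,d[1],108))
E
```

```text
[536.72031196  75.24980947 200.42053717] tool dx 0.0 dy 1.1 dz 128.4 yaw 0.619
[[325.5 207.1]]
(np.int32(1613), array([323.8, 203.2]), array([301, 176,  47,  54])) [538.34408589  76.59859439 108.        ]
(np.int32(273), array([251.6, 252.9]), array([240, 245,  23,  15])) [473.09593104  98.89390134 108.        ]
```

{"method": "step_arm", "body": {"motion": [{"claw": 60, "delta_pos": [0.5, 0.5, 20], "turn": 0}, {"claw": 60, "delta_pos": [0, 0, 35], "turn": 0}, {"claw": 60, "delta_pos": [0, 0, 35], "turn": 0}, {"claw": 60, "delta_pos": [0, 0, 25], "turn": 0}, {"claw": 60, "delta_pos": [0, 0, 13], "turn": 0}, {"claw": 60, "delta_pos": [0, 0, 0], "turn": 0}, {"claw": 60, "delta_pos": [0, 0, 0], "turn": 0}]}}

```text
clock: 30.0
eef_pos: [537.4, 75.1, 72.5]
tcp_rot: [-3.141, 0.002, 0.62]
contact_force: [-0.8, 0.0, 0.7]
opening: 0.703
grasp_force: 0.0
```

{"method": "step_arm", "body": {"motion": [{"claw": 10, "delta_pos": [0, 0, 0], "turn": 0}, {"claw": 10, "delta_pos": [0, 0, 0], "turn": 0}, {"claw": 10, "delta_pos": [0, 0, 0], "turn": 0}, {"claw": 10, "delta_pos": [0, 0, 0], "turn": 0}, {"claw": 10, "delta_pos": [0, 0, 0], "turn": 0}, {"claw": 10, "delta_pos": [0, 0, 0], "turn": 0}, {"claw": 10, "delta_pos": [0, 0, 0], "turn": 0}], "force": 40}}

```text
clock: 30.58
eef_pos: [537.1, 75.8, 74.1]
tcp_rot: [-3.141, 0.0, 0.621]
contact_force: [-5.9, 4.7, 4.7]
opening: 0.371
grasp_force: 44.8
```

{"method": "step_arm", "body": {"motion": [{"claw": 10, "delta_pos": [0, 0, -5], "turn": 0}, {"claw": 10, "delta_pos": [0, 0, -6], "turn": 0}, {"claw": 10, "delta_pos": [0, 0, -6], "turn": 0}, {"claw": 10, "delta_pos": [0, 0, 0], "turn": 0}, {"claw": 10, "delta_pos": [0, 0, 0], "turn": 0}]}}

```text
clock: 31.0
eef_pos: [537.0, 75.5, 90.6]
tcp_rot: [-3.141, 0.001, 0.621]
contact_force: [-4.8, 4.7, -6.6]
opening: 0.367
grasp_force: 47.6
```

```bash
python3 -c "
from h import *
print(sense()['opening']*85.4);knob(.3927+1.5708+.0982)"
```

```text
31.32313547223599
[537.   75.5  90.6] r 135.5 ang 1.9722 yaw 0.621 [-4.8  4.7 -6.6]
to go rad 0.0895 tool dx 11.2 dy -4.5
```

{"method": "step_arm", "body": {"motion": [{"claw": 10, "delta_pos": [12.5, -4.5, 0], "turn": 0.0982}, {"claw": 10, "delta_pos": [12.5, -4.5, 0], "turn": 0.0982}, {"claw": 10, "delta_pos": [12.5, -4.5, 0], "turn": 0.0982}, {"claw": 10, "delta_pos": [12.5, -4.5, 0], "turn": 0.0982}, {"claw": 10, "delta_pos": [12.5, -4.5, 0], "turn": 0.0982}, {"claw": 10, "delta_pos": [12.5, -4.5, 0], "turn": 0.0982}, {"claw": 10, "delta_pos": [12.5, -4.5, 0], "turn": 0.0982}, {"claw": 10, "delta_pos": [9, -3.5, 0], "turn": 0.08}]}}

```text
clock: 31.67
eef_pos: [619.4, 134.1, 90.5]
tcp_rot: [3.14, -0.001, -0.151]
contact_force: [0.8, -7.4, -5.7]
opening: 0.363
grasp_force: 48.1
```

{"method": "step_arm", "body": {"motion": [{"claw": 10, "delta_pos": [0, 0, 0], "turn": 0}, {"claw": 10, "delta_pos": [0, 0, 0], "turn": 0}]}}

```text
clock: 31.83
eef_pos: [619.1, 134.0, 90.4]
tcp_rot: [3.141, -0.001, -0.146]
contact_force: [1.0, -4.4, -6.1]
opening: 0.368
grasp_force: 48.1
```

```bash
python3 -c "
from h import *
knob(.3927+3*.7854)"
```

```text
[619.1 134.   90.4] r 135.0 ang 2.7363 yaw -0.146 [ 1.  -4.4 -6.1]
to go rad 0.0126 tool dx 1.6 dy -0.6
```

{"method": "step_arm", "body": {"motion": [{"claw": 10, "delta_pos": [1.7, -0.6, 2], "turn": 0.012}, {"claw": 10, "delta_pos": [0.6, -0.3, 3], "turn": 0.006}, {"claw": 10, "delta_pos": [0, 0, 3], "turn": 0}, {"claw": 10, "delta_pos": [0, 0, 1], "turn": 0}, {"claw": 10, "delta_pos": [0, 0, 0], "turn": 0}]}}

```text
clock: 32.25
eef_pos: [621.0, 134.4, 81.3]
tcp_rot: [3.141, -0.001, -0.163]
contact_force: [2.3, -5.4, -5.5]
opening: 0.365
grasp_force: 48.0
```

```bash
python3 -c "
from h import *
knob(.3927+3*.7854)"
```

```text
[621.  134.4  81.3] r 135.0 ang 2.7506 yaw -0.163 [ 2.3 -5.4 -5.5]
to go rad -0.0017 tool dx -0.2 dy 0.1
```

{"method": "step_arm", "body": {"motion": [{"claw": 10, "delta_pos": [0, 0, 2], "turn": 0}, {"claw": 10, "delta_pos": [0, 0, 2], "turn": 0}, {"claw": 10, "delta_pos": [0, 0, 2], "turn": 0}, {"claw": 10, "delta_pos": [0, 0, 1], "turn": 0}, {"claw": 10, "delta_pos": [0, 0, 0], "turn": 0}]}}

```text
clock: 32.67
eef_pos: [621.1, 134.4, 74.4]
tcp_rot: [3.141, -0.001, -0.163]
contact_force: [1.2, -5.6, -4.4]
opening: 0.368
grasp_force: 47.9
```

{"method": "step_arm", "body": {"motion": [{"claw": 55, "delta_pos": [0, 0, 0], "turn": 0}, {"claw": 55, "delta_pos": [0, 0, 0], "turn": 0}, {"claw": 60, "delta_pos": [0, 0, -15], "turn": 0}, {"claw": 60, "delta_pos": [0, 0, -40], "turn": 0}, {"claw": 60, "delta_pos": [0, 0, -40], "turn": 0}, {"claw": 60, "delta_pos": [0, 0, -40], "turn": 0}, {"claw": 60, "delta_pos": [0, 0, -40], "turn": 0}, {"claw": 60, "delta_pos": [0, 0, 0], "turn": 0}]}}

```text
clock: 33.33
eef_pos: [625.0, 136.6, 259.1]
tcp_rot: [-3.136, -0.013, -0.164]
contact_force: [2.1, 0.7, 0.5]
opening: 0.703
grasp_force: 0.0
```

```bash
python3 - <<'E'
from h import *
f=grab_frame("wrist");cv2.imwrite("pics/w6.png",f["img"][:,100:500,::-1]);print(sense()["eef_pos"],proj(f,[[*wor(-51.7,124.7),111]]),go(470,-385,250))
E
```

```text
[623.62328462 136.31921014 255.25253657] [[328.90569281 194.68389074]] tool dx -66.6 dy 539.4 dz 5.3 yaw -0.164
```

View pics/w6.png

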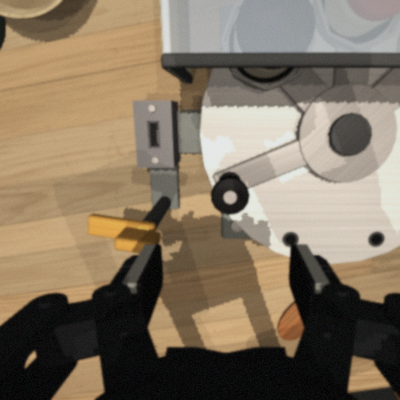

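The third jar is under the hood, with the knob at (230,195) in the crop and the slot at (153,133). The brass bar points +y. Now the gate.

{"method": "step_arm", "body": {"motion": [{"claw": 60, "delta_pos": [-3, 22, 0], "turn": 0}, {"claw": 60, "delta_pos": [-5, 40, 0], "turn": 0}, {"claw": 60, "delta_pos": [-5, 40, 0], "turn": 0}, {"claw": 60, "delta_pos": [-5, 40, 0], "turn": 0}, {"claw": 60, "delta_pos": [-5, 40, 0], "turn": 0}, {"claw": 60, "delta_pos": [-5, 40, 0], "turn": 0}, {"claw": 60, "delta_pos": [-5, 40, 0], "turn": 0}, {"claw": 60, "delta_pos": [-5, 40, 0], "turn": 0}]}}

```text
clock: 34.05
eef_pos: [532.8, -157.7, 248.6]
tcp_rot: [-3.141, 0.0, -0.164]
contact_force: [1.2, 0.1, 0.4]
opening: 0.702
grasp_force: 0.0
```

{"method": "step_arm", "body": {"motion": [{"claw": 60, "delta_pos": [-5, 40, 0], "turn": 0}, {"claw": 60, "delta_pos": [-5, 40, 0], "turn": 0}, {"claw": 60, "delta_pos": [-5, 40, 0], "turn": 0}, {"claw": 60, "delta_pos": [-5, 40, 0], "turn": 0}, {"claw": 60, "delta_pos": [-5, 40, 0], "turn": 0}, {"claw": 60, "delta_pos": [-5, 35, 0], "turn": 0}, {"claw": 60, "delta_pos": [0, 0, 0], "turn": 0}, {"claw": 60, "delta_pos": [0, 0, 0], "turn": 0}]}}

```text
clock: 34.72
eef_pos: [465.0, -384.5, 248.2]
tcp_rot: [-3.141, 0.001, -0.167]
contact_force: [0.3, 0.7, -1.1]
opening: 0.703
grasp_force: 0.0
```

```bash
python3 - <<'E'
from h import *
f=shot("wrist","w7");print(sense()["eef_pos"],sense()["tcp_rot"])
for d in dark(f,(150,0,500,260),50,200): print(d,onz(f,d[1],138).round(1))
E
```

```text
[ 465.44930803 -383.24240572  248.28290886] [-3.14052518e+00  6.88937152e-04 -1.65667790e-01]
(np.int32(920), array([312.4, 175.2]), array([300, 148,  25,  55])) [ 486.5 -378.4  138. ]
(np.int32(1074), array([182.3, 164.2]), array([153, 153,  58,  23])) [ 511.9 -280.7  138. ]
```

View pics/w7.png

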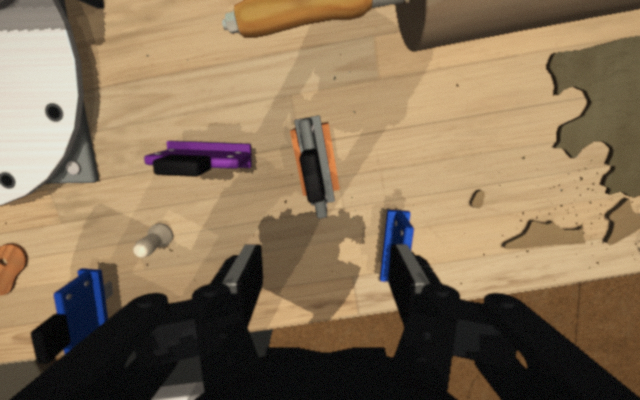

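The gate's black grip is at (312,175). Its plate line runs from (305,118) to (322,216), tilted about 0.17 rad from the tool.

{"method": "step_arm", "body": {"motion": [{"claw": 60, "delta_pos": [10, -4, 10], "turn": 0}, {"claw": 60, "delta_pos": [10, -4, 10], "turn": -0.085}, {"claw": 60, "delta_pos": [0, 0, 10], "turn": -0.085}, {"claw": 60, "delta_pos": [0, 0, 0], "turn": 0}, {"claw": 60, "delta_pos": [0, 0, 0], "turn": 0}]}}

```text
clock: 35.18
eef_pos: [487.6, -376.8, 218.0]
tcp_rot: [-3.14, 0.001, 0.005]
contact_force: [1.3, 0.7, 0.1]
opening: 0.706
grasp_force: 0.0
```

```bash
python3 - <<'E'
from h import *
f=grab_frame("wrist");s=sense();print(s["eef_pos"],s["tcp_rot"])
I=f["img"];cv2.imwrite("pics/w8.png",cv2.resize(I[60:300,220:420,::-1],None,fx=2.4,fy=2.4,interpolation=2))
m=(I[60:260,260:380].max(2)<50).astype(np.uint8);n,l,st,c=cv2.connectedComponentsWithStats(m);i=1+np.argmax(st[1:,4])
cn=max(cv2.findContours((l==i).astype(np.uint8),0,2)[0],key=cv2.contourArea)+[260,60];r=cv2.minAreaRect(cn);print(st[i],r)
b=cv2.boxPoints(r);print([onz(f,u,138).round(1).tolist() for u in b])
E
```

```text
[ 487.66831651 -377.40160871  218.70166935] [-3.14107652e+00  4.82564279e-04  4.64931240e-03]
[  54  120   22   63 1195] ((324.41619873046875, 210.9861297607422), (62.29874038696289, 20.555252075195312), 88.09085083007812)
[[510.4, -368.9, 138.0], [511.0, -382.9, 138.0], [464.9, -385.0, 138.0], [464.3, -370.1, 138.0]]
```

View pics/w8.png

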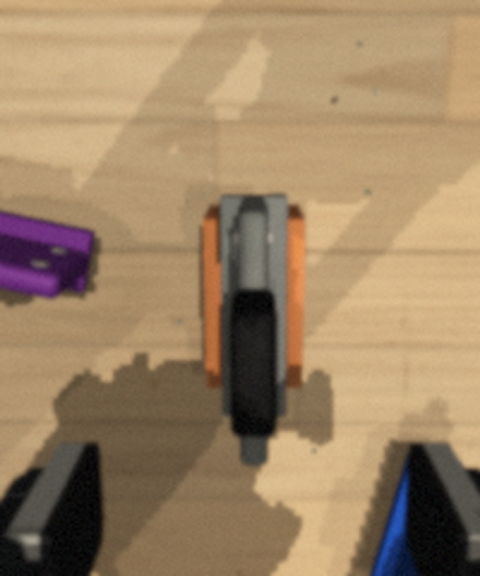

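The gate is aligned with the fingers. The grip's far edge is at x≈511, so its centre is near x≈490, y≈-376.5.

{"method": "step_arm", "body": {"motion": [{"claw": 60, "delta_pos": [2, -1, 20], "turn": -0.02}, {"claw": 60, "delta_pos": [0.5, 0, 35], "turn": 0}, {"claw": 60, "delta_pos": [0, 0, 30], "turn": 0}, {"claw": 60, "delta_pos": [0, 0, 17], "turn": 0}, {"claw": 60, "delta_pos": [0, 0, 5], "turn": 0}, {"claw": 60, "delta_pos": [0, 0, 0], "turn": 0}, {"claw": 60, "delta_pos": [0, 0, 0], "turn": 0}]}}

```text
clock: 35.82
eef_pos: [490.3, -377.9, 113.2]
tcp_rot: [3.141, -0.001, 0.025]
contact_force: [0.6, 0.4, 0.3]
opening: 0.706
grasp_force: 0.0
```

{"method": "step_arm", "body": {"motion": [{"claw": 40, "delta_pos": [0, 0, 0], "turn": 0}, {"claw": 20, "delta_pos": [0, 0, 0], "turn": 0}, {"claw": 2, "delta_pos": [0, 0, 0], "turn": 0}, {"claw": 2, "delta_pos": [0, 0, 0], "turn": 0}, {"claw": 2, "delta_pos": [0, 0, 0], "turn": 0}, {"claw": 2, "delta_pos": [0, 0, 0], "turn": 0}, {"claw": 2, "delta_pos": [0, 0, 0], "turn": 0}, {"claw": 2, "delta_pos": [0, 0, 0], "turn": 0}], "force": 50}}

```text
clock: 36.48
eef_pos: [490.0, -377.9, 112.9]
tcp_rot: [3.141, -0.001, 0.026]
contact_force: [-1.0, 1.4, 5.7]
opening: 0.159
grasp_force: 52.0
```

```bash
python3 - <<'E'
from h import *
s=sense();print(s["opening"]*85.4,s["eef_pos"],s["tcp_rot"],s["contact_force"])
f=shot("wrist","w9")
E
```

```text
13.553205950665577 [ 489.97734099 -377.88254766  112.9109612 ] [ 3.14084558e+00 -1.00014320e-03  2.58384529e-02] [-1.02006259  1.438478    5.74787554]
```

View pics/w9.png

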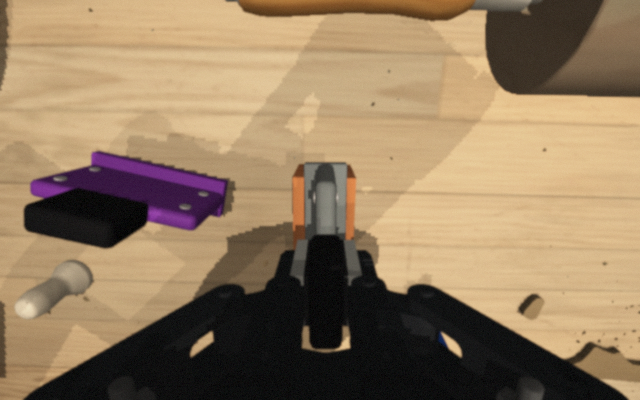

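The gate is gripped (opening 13.6 mm, 14 mm block) and centred between the fingers. The flange's far edge is at row ~163.

```bash
python3 - <<'E'
from h import *
f=grab_frame("wrist");I=f["img"].astype(int)
for c in (308,325,342): print(c,[ (r,I[r,c].tolist()) for r in range(156,174,2)])
for z in (50,54,58): print(z,onz(f,(310,163),z).round(1),onz(f,(342,163),z).round(1))
p=sense()["eef_pos"];w=sense()["tcp_rot"][2]
C=np.array([np.cos(w),np.sin(w)])
for z in (50,58,106):print(proj(f,[[*(p[:2]+45*C),z]]).round(1))
E
```

```text
308 [(156, [190, 160, 120]), (158, [195, 163, 123]), (160, [187, 156, 117]), (162, [115, 101, 79]), (164, [107, 106, 96]), (166, [125, 122, 113]), (168, [127, 125, 115]), (170, [125, 123, 115]), (172, [122, 121, 111])]
325 [(156, [203, 171, 127]), (158, [203, 173, 129]), (160, [202, 172, 129]), (162, [123, 105, 81]), (164, [65, 63, 59]), (166, [61, 60, 54]), (168, [56, 56, 53]), (170, [57, 57, 54]), (172, [59, 61, 56])]
342 [(156, [205, 174, 130]), (158, [211, 178, 134]), (160, [209, 178, 133]), (162, [130, 111, 86]), (164, [112, 112, 103]), (166, [141, 140, 130]), (168, [144, 143, 132]), (170, [144, 142, 134]), (172, [144, 143, 132])]
50 [ 527.5 -368.2   50. ] [ 528. -388.   50.]
54 [ 528.2 -368.3   54. ] [ 528.7 -387.8   54. ]
58 [ 528.8 -368.5   58. ] [ 529.3 -387.5   58. ]
[[324.1 151.3]]
[[324.1 153.1]]
[[323.7 168. ]]
```

```bash
python3 - <<'E'
from h import *
f=grab_frame("wrist");R=np.array(f["R"]);t=np.array(f["t"]);s=sense();p=s["eef_pos"]
from scipy.spatial.transform import Rotation as Ro
T=Ro.from_euler("xyz",s["tcp_rot"]).as_matrix()
Rc=R@T; tc=R@p+t   # cam <- tool
print("cam pos",-R.T@t)
g=dict(f);p8=np.array([487.67,-377.40,218.70]);T8=Ro.from_euler("xyz",[-3.14107652,4.8e-4,.00465]).as_matrix()
g["R"]=Rc@T8.T;g["t"]=tc-g["R"]@p8
for r in (253.75,248,146,142,141): print(r,onz(g,(325,r),106).round(1),onz(g,(325,r),54).round(1))
I=cv2.imread("pics/w8.png")
for c in (253,275): print([(r,int(I[r,c].mean())) for r in range(185,300,6)],[(r,int(I[r,c].mean())) for r in range(400,480,6)])
J=cv2.imread("pics/w9.png");print([(r,int(J[r,326].mean())) for r in range(158,240,4)])
E
```

```text
cam pos [ 561.08188792 -376.76104204  247.68807042]
253.75 [ 439.8 -377.9  106. ] [ 414.7 -377.9   54. ]
248 [ 445.  -377.9  106. ] [ 421.1 -377.9   54. ]
146 [ 530.  -377.6  106. ] [ 523.9 -377.5   54. ]
142 [ 533.  -377.5  106. ] [ 527.6 -377.5   54. ]
141 [ 533.8 -377.5  106. ] [ 528.5 -377.5   54. ]
[(185, 151), (191, 143), (197, 61), (203, 53), (209, 58), (215, 108), (221, 119), (227, 123), (233, 122), (239, 120), (245, 122), (251, 122), (257, 120), (263, 122), (269, 121), (275, 126), (281, 122), (287, 95), (293, 14), (299, 8)] [(400, 26), (406, 21), (412, 14), (418, 11), (424, 7), (430, 13), (436, 37), (442, 67), (448, 65), (454, 66), (460, 64), (466, 89), (472, 111), (478, 115)]
[(185, 155), (191, 141), (197, 110), (203, 130), (209, 133), (215, 129), (221, 131), (227, 129), (233, 128), (239, 130), (245, 126), (251, 128), (257, 124), (263, 127), (269, 124), (275, 127), (281, 119), (287, 115), (293, 106), (299, 85)] [(400, 31), (406, 25), (412, 26), (418, 37), (424, 49), (430, 73), (436, 126), (442, 181), (448, 179), (454, 178), (460, 180), (466, 176), (472, 176), (478, 182)]
[(158, 174), (162, 106), (166, 53), (170, 60), (174, 58), (178, 59), (182, 95), (186, 123), (190, 131), (194, 131), (198, 131), (202, 131), (206, 127), (210, 130), (214, 131), (218, 131), (222, 135), (226, 125), (230, 117), (234, 68), (238, 12)]
```

{"method": "step_arm", "body": {"motion": [{"claw": 2, "delta_pos": [0, 0, -10], "turn": 0}, {"claw": 2, "delta_pos": [0, 0, -15], "turn": 0}, {"claw": 2, "delta_pos": [0, 0, -25], "turn": 0}, {"claw": 2, "delta_pos": [0, 0, -30], "turn": 0}, {"claw": 2, "delta_pos": [0, 0, -35], "turn": 0}, {"claw": 2, "delta_pos": [0, 0, -30], "turn": 0.09}, {"claw": 2, "delta_pos": [0, 0, -15], "turn": 0.099}, {"claw": 2, "delta_pos": [0, 0, 0], "turn": 0}], "force": 60}}

```text
clock: 37.3
eef_pos: [491.0, -378.8, 276.9]
tcp_rot: [3.138, -0.006, -0.168]
contact_force: [0.5, -0.5, -0.6]
opening: 0.153
grasp_force: 58.6
```

```bash
python3 - <<'E'
from h import *
s=sense();print(s["opening"]*85.4,s["eef_pos"],s["contact_force"]);print(wor(0,205),go(*wor(-60,205),275))
f=shot("wrist","w10");I=f["img"].mean(2)
print([(r,int(I[r,325])) for r in range(150,250,4)])
p=s["eef_pos"];w=s["tcp_rot"][2];C=np.array([np.cos(w),np.sin(w)])
for c in (38,39,40): print(proj(f,[[*(p[:2]+c*C),p[2]-7],[*(p[:2]+c*C),p[2]-63]]).round(1).tolist())
E
```

```text
13.102768507210895 [ 491.00072863 -378.76057175  276.91207715] [ 0.50407263 -0.4860891  -0.641568  ]
[684.86949529 205.14933346] tool dx 33.6 dy -607.9 dz 1.9 yaw -0.168
[(150, 142), (154, 144), (158, 138), (162, 92), (166, 53), (170, 58), (174, 55), (178, 53), (182, 92), (186, 117), (190, 120), (194, 125), (198, 124), (202, 126), (206, 123), (210, 124), (214, 125), (218, 124), (222, 122), (226, 125), (230, 122), (234, 71), (238, 6), (242, 7), (246, 11)]
[[324.0, 183.5], [324.1, 163.3]]
[[324.0, 181.3], [324.1, 161.7]]
[[324.0, 179.2], [324.1, 160.1]]
```

{"method": "step_arm", "body": {"motion": [{"claw": 2, "delta_pos": [2, -18, 0], "turn": 0}, {"claw": 2, "delta_pos": [4, -36, 0], "turn": 0}, {"claw": 2, "delta_pos": [4.2, -38, 0], "turn": 0}, {"claw": 2, "delta_pos": [4.2, -38, 0], "turn": 0}, {"claw": 2, "delta_pos": [4.2, -38, 0], "turn": 0}, {"claw": 2, "delta_pos": [4.2, -38, 0], "turn": 0}, {"claw": 2, "delta_pos": [4.2, -38, 0], "turn": 0}, {"claw": 2, "delta_pos": [4.2, -38, 0], "turn": 0}]}}

```text
clock: 38.02
eef_pos: [565.2, -102.4, 270.1]
tcp_rot: [-3.142, 0.003, -0.16]
contact_force: [0.3, -0.2, -1.3]
opening: 0.151
grasp_force: 58.6
```

{"method": "step_arm", "body": {"motion": [{"claw": 2, "delta_pos": [4.2, -38, 0], "turn": 0}, {"claw": 2, "delta_pos": [4.2, -38, 0], "turn": 0}, {"claw": 2, "delta_pos": [4.2, -38, 0], "turn": 0}, {"claw": 2, "delta_pos": [4.2, -38, 0], "turn": 0}, {"claw": 2, "delta_pos": [4.2, -38, 0], "turn": 0}, {"claw": 2, "delta_pos": [4.2, -38, 0], "turn": 0}, {"claw": 2, "delta_pos": [4, -36, 0], "turn": 0}, {"claw": 2, "delta_pos": [2, -18, 0], "turn": 0}]}}

```text
clock: 38.68
eef_pos: [642.3, 172.6, 269.7]
tcp_rot: [-3.142, 0.003, -0.158]
contact_force: [0.6, -0.6, -1.1]
opening: 0.157
grasp_force: 58.8
```

{"method": "step_arm", "body": {"motion": [{"claw": 2, "delta_pos": [0, 0, 0], "turn": 0}, {"claw": 2, "delta_pos": [0, 0, 0], "turn": 0}, {"claw": 2, "delta_pos": [0, 0, 0], "turn": 0}]}}

```text
clock: 38.93
eef_pos: [641.9, 167.6, 270.8]
tcp_rot: [3.14, 0.002, -0.162]
contact_force: [-0.6, -0.3, -0.6]
opening: 0.15
grasp_force: 58.8
```

```bash
python3 - <<'E'
from h import *
s=sense();print(s["opening"]*85.4,s["eef_pos"],s["tcp_rot"]);f=shot("wrist","w11")
u=proj(f,[[*wor(0,205),50]])[0];print("pred slot",u)
x0,y0=(u-35).astype(int);I=f["img"][y0:y0+70,x0:x0+70].max(2)
for thr in (45,60,75):
    n,l,st,c=cv2.connectedComponentsWithStats((I<thr).astype(np.uint8))
    for i in range(1,n):
        if st[i,4]>20: q=c[i]+[x0,y0];p=onz(f,q,50);print(thr,st[i]+[x0,y0,0,0,0],q.round(1),p.round(1),loc(p).round(1))
I=f["img"].mean(2);print([(r,int(I[r,325])) for r in range(150,240,4)])
E
```

```text
12.804055117427394 [641.87794652 167.64591326 270.76741009] [ 3.14006897e+00  1.97758976e-03 -1.62024343e-01]
pred slot [284.45216099 139.71122529]
60 [282 131   5  21  59] [283.1 141.5] [683.2 207.   50. ] [ -1.9 206.5]
75 [304 110   1  21  21] [304. 120.] [702.  180.3  50. ] [ 21.  183.3]
75 [281 131   8  22  96] [283.7 141.2] [683.4 206.3  50. ] [ -1.6 205.9]
[(150, 129), (154, 131), (158, 115), (162, 91), (166, 50), (170, 49), (174, 51), (178, 48), (182, 73), (186, 114), (190, 112), (194, 116), (198, 118), (202, 117), (206, 117), (210, 115), (214, 115), (218, 115), (222, 118), (226, 118), (230, 119), (234, 58), (238, 11)]
```

```bash
python3 -c "
from h import *
print(go(*wor(5.2,205.2),150))"
```

```text
tool dx 41.3 dy -44.5 dz 121.2 yaw -0.163
```

{"method": "step_arm", "body": {"motion": [{"claw": 2, "delta_pos": [12, -13, 0], "turn": 0}, {"claw": 2, "delta_pos": [18, -20, 0], "turn": 0}, {"claw": 2, "delta_pos": [11, -11.5, 0], "turn": 0}, {"claw": 2, "delta_pos": [0, 0, 20], "turn": 0}, {"claw": 2, "delta_pos": [0, 0, 35], "turn": 0}, {"claw": 2, "delta_pos": [0, 0, 35], "turn": 0}, {"claw": 2, "delta_pos": [0, 0, 20], "turn": 0}, {"claw": 2, "delta_pos": [0, 0, 8], "turn": 0}]}}

```text
clock: 39.65
eef_pos: [688.0, 203.6, 149.8]
tcp_rot: [3.139, 0.006, -0.164]
contact_force: [-0.2, -1.1, -1.1]
opening: 0.154
grasp_force: 58.8
```

{"method": "step_arm", "body": {"motion": [{"claw": 2, "delta_pos": [0, 0, 0], "turn": 0}, {"claw": 2, "delta_pos": [0, 0, 0], "turn": 0}, {"claw": 2, "delta_pos": [0, 0, 0], "turn": 0}]}}

```text
clock: 39.9
eef_pos: [691.7, 205.8, 156.3]
tcp_rot: [-3.14, -0.003, -0.164]
contact_force: [-0.5, 0.3, -0.7]
opening: 0.153
grasp_force: 58.8
```

```bash
python3 -c "
from h import *
print(go(*wor(5.2,205.2),113))
f=shot('wrist','w12');I=f['img'].mean(2);print([(r,int(I[r,325])) for r in range(154,190,3)])
t=shot('top','t12')"
```

```text
tool dx -1.4 dy 1.6 dz 43.3 yaw -0.164
[(154, 145), (157, 151), (160, 64), (163, 47), (166, 51), (169, 55), (172, 52), (175, 56), (178, 53), (181, 73), (184, 109), (187, 115)]
```

{"method": "step_arm", "body": {"motion": [{"claw": 2, "delta_pos": [-1.2, 1.4, 4], "turn": 0}, {"claw": 2, "delta_pos": [0, 0, 4], "turn": 0}, {"claw": 2, "delta_pos": [0, 0, 3], "turn": 0}, {"claw": 2, "delta_pos": [0, 0, 2], "turn": 0}, {"claw": 2, "delta_pos": [0, 0, 2], "turn": 0}, {"claw": 2, "delta_pos": [0, 0, 2], "turn": 0}, {"claw": 2, "delta_pos": [0, 0, 0], "turn": 0}]}}

```text
clock: 40.58
eef_pos: [688.7, 204.8, 136.4]
tcp_rot: [3.141, 0.001, -0.163]
contact_force: [0.0, -0.1, -1.1]
opening: 0.153
grasp_force: 58.8
```

```bash
python3 -c "
from h import *
print(go(*wor(5.2,205.2),113),sense()['contact_force'],sense()['wrist_torque'])"
```

```text
tool dx 1.3 dy 0.1 dz 23.4 yaw -0.163 [ 0.00465552 -0.08362187 -1.12130049] [ 0.00927798 -0.0428397   0.0113907 ]
```

{"method": "step_arm", "body": {"motion": [{"claw": 2, "delta_pos": [0.8, 0, 4], "turn": 0}, {"claw": 2, "delta_pos": [0, 0, 4], "turn": 0}, {"claw": 2, "delta_pos": [0, 0, 4], "turn": 0}, {"claw": 2, "delta_pos": [0, 0, 4], "turn": 0}, {"claw": 2, "delta_pos": [0, 0, 3], "turn": 0}, {"claw": 2, "delta_pos": [0, 0, 2], "turn": 0}, {"claw": 2, "delta_pos": [0, 0, 0], "turn": 0}, {"claw": 2, "delta_pos": [0, 0, 0], "turn": 0}]}}

```text
clock: 41.25
eef_pos: [689.7, 204.7, 115.9]
tcp_rot: [3.142, 0.0, -0.163]
contact_force: [-0.5, -0.1, -0.9]
opening: 0.151
grasp_force: 58.8
```

{"method": "step_arm", "body": {"motion": [{"claw": 2, "delta_pos": [0, 0, 1.5], "turn": 0}, {"claw": 2, "delta_pos": [0, 0, 1.5], "turn": 0}, {"claw": 2, "delta_pos": [0, 0, 1], "turn": 0}, {"claw": 2, "delta_pos": [0, 0, 1], "turn": 0}, {"claw": 2, "delta_pos": [0, 0, 0], "turn": 0}, {"claw": 2, "delta_pos": [0, 0, 0], "turn": 0}]}}

```text
clock: 41.75
eef_pos: [690.1, 205.0, 112.9]
tcp_rot: [-3.141, -0.001, -0.163]
contact_force: [-5.0, -0.7, 11.8]
opening: 0.154
grasp_force: 60.8
```

{"method": "step_arm", "body": {"motion": [{"claw": 35, "delta_pos": [0, 0, -0.5], "turn": 0}, {"claw": 35, "delta_pos": [0, 0, 0], "turn": 0}, {"claw": 40, "delta_pos": [0, 0, 0], "turn": 0}, {"claw": 40, "delta_pos": [0, 0, -10], "turn": 0}, {"claw": 40, "delta_pos": [0, 0, -30], "turn": 0}, {"claw": 40, "delta_pos": [0, 0, -35], "turn": 0}, {"claw": 40, "delta_pos": [0, 0, -25], "turn": 0}, {"claw": 40, "delta_pos": [0, 0, 0], "turn": 0}]}}

```text
clock: 42.42
eef_pos: [692.8, 205.6, 218.8]
tcp_rot: [-3.137, -0.009, -0.163]
contact_force: [1.0, -0.5, 0.3]
opening: 0.472
grasp_force: 0.0
```

{"method": "step_arm", "body": {"motion": [{"claw": 45, "delta_pos": [-25, 0, 0], "turn": 0}, {"claw": 45, "delta_pos": [-35, 0, 0], "turn": 0}, {"claw": 45, "delta_pos": [-30, 0, 0], "turn": 0}, {"claw": 45, "delta_pos": [0, 0, 0], "turn": -0.118}, {"claw": 45, "delta_pos": [0, 0, 0], "turn": -0.118}, {"claw": 45, "delta_pos": [0, 0, 0], "turn": -0.118}, {"claw": 45, "delta_pos": [0, 0, 0], "turn": -0.118}, {"claw": 45, "delta_pos": [0, 0, 0], "turn": -0.118}]}}

```text
clock: 43.08
eef_pos: [600.8, 219.4, 211.8]
tcp_rot: [3.142, -0.0, 0.433]
contact_force: [0.9, -0.4, -0.0]
opening: 0.523
grasp_force: 0.0
```

{"method": "step_arm", "body": {"motion": [{"claw": 45, "delta_pos": [0, 0, 0], "turn": -0.118}, {"claw": 45, "delta_pos": [0, 0, 0], "turn": -0.118}, {"claw": 45, "delta_pos": [0, 0, 0], "turn": -0.118}, {"claw": 45, "delta_pos": [0, 0, 0], "turn": -0.118}, {"claw": 45, "delta_pos": [0, 0, 0], "turn": -0.118}, {"claw": 45, "delta_pos": [0, 0, 0], "turn": -0.118}, {"claw": 45, "delta_pos": [0, 0, 0], "turn": -0.118}, {"claw": 45, "delta_pos": [0, 0, 0], "turn": 0}]}}

```text
clock: 43.75
eef_pos: [600.9, 219.3, 211.6]
tcp_rot: [-3.142, 0.0, 1.258]
contact_force: [0.3, -0.5, -0.8]
opening: 0.525
grasp_force: 0.0
```

```bash
python3 - <<'E'
from h import *
s=sense();print(s["eef_pos"],s["tcp_rot"],go(*wor(-85.8,205.2),130))
f=shot("wrist","w13");t=shot("top","t13")
for n,g in (("w",f),("t",t)):
    h=cv2.cvtColor(g["img"],cv2.COLOR_RGB2HSV);m=((h[...,0]>15)&(h[...,0]<32)&(h[...,1]>190)&(h[...,2]>120)).astype(np.uint8)
    k,l,st,c=cv2.connectedComponentsWithStats(m)
    for i in range(1,k):
        if st[i,4]>25:
            cn=max(cv2.findContours((l==i).astype(np.uint8),0,2)[0],key=cv2.contourArea);r=cv2.minAreaRect(cn)
            print(n,st[i],np.round(r[0]),np.round(r[1]),round(r[2],1),loc(onz(g,c[i],149)).round(1),[loc(onz(g,q,149)).round().tolist() for q in cv2.boxPoints(r)])
print(proj(f,[[*wor(-85.8,205.2),z] for z in (149,119)]).round())
E
```

```text
[600.90279992 219.30333514 211.63246631] [-3.14153816e+00  1.14340066e-05  1.25822447e+00] tool dx -0.2 dy -0.6 dz 81.6 yaw 1.258
[[323. 219.]
 [323. 205.]]
```

```bash
python3 - <<'E'
from h import *
f=grab_frame("wrist")
h=cv2.cvtColor(f["img"],cv2.COLOR_RGB2HSV);print(h[110:260:12,322].tolist())
m=((h[...,0]>14)&(h[...,0]<30)&(h[...,1]>150)&(h[...,2]>70)).astype(np.uint8)
k,l,st,c=cv2.connectedComponentsWithStats(m)
for i in range(1,k):
    if st[i,4]>100:
        cn=max(cv2.findContours((l==i).astype(np.uint8),0,2)[0],key=cv2.contourArea);r=cv2.minAreaRect(cn)
        print(st[i],c[i].round(),np.round(r[1]),round(r[2],1),[q.round().tolist() for q in cv2.boxPoints(r)])
        for y in range(st[i,1],st[i,1]+st[i,3],8):
            x=np.nonzero(l[y]==i)[0];print(y,x.min(),x.max())
B=proj(f,[[*(wor(-85.8,205.2)+r*(np.cos(.15)*SY+np.sin(.15)*SX)),z] for r,z in ((17,149),(-17,149),(52,119),(0,119))]);print(B.round())
E
```

```text
[[18, 88, 192], [18, 85, 196], [18, 102, 182], [25, 143, 244], [24, 143, 245], [23, 148, 245], [22, 149, 244], [17, 175, 102], [16, 170, 138], [17, 169, 152], [17, 167, 151], [18, 142, 199], [30, 30, 68]]
[ 309  136   27  107 1561] [321. 198.] [106.  26.] 90.0 [[309.0, 136.0], [335.0, 136.0], [335.0, 242.0], [309.0, 242.0]]
136 311 332
144 309 335
152 309 334
160 309 334
168 309 334
176 309 334
184 310 334
192 310 334
200 310 334
208 310 334
216 312 333
224 314 329
232 314 329
240 315 329
[[323. 194.]
 [323. 243.]
 [322. 134.]
 [323. 205.]]
```

{"method": "step_arm", "body": {"motion": [{"claw": 45, "delta_pos": [0, -0.8, 20], "turn": 0}, {"claw": 45, "delta_pos": [0, 0, 30], "turn": 0}, {"claw": 45, "delta_pos": [0, 0, 20], "turn": 0}, {"claw": 45, "delta_pos": [0, 0, 9], "turn": 0}, {"claw": 45, "delta_pos": [0, 0, 0], "turn": 0}, {"claw": 20, "delta_pos": [0, 0, 0], "turn": 0}, {"claw": 3, "delta_pos": [0, 0, 0], "turn": 0}, {"claw": 3, "delta_pos": [0, 0, 0], "turn": 0}], "force": 30}}

```text
clock: 44.57
eef_pos: [598.8, 220.7, 134.1]
tcp_rot: [-3.138, -0.001, 1.251]
contact_force: [-7.5, 5.1, 17.4]
opening: 0.133
grasp_force: 34.3
```

{"method": "step_arm", "body": {"motion": [{"claw": 3, "delta_pos": [0, 0, 0], "turn": 0}, {"claw": 3, "delta_pos": [0, 0, 0], "turn": 0}, {"claw": 3, "delta_pos": [0, 0, 0], "turn": 0}]}}

```text
clock: 44.82
eef_pos: [598.9, 220.7, 134.2]
tcp_rot: [-3.139, -0.001, 1.252]
contact_force: [-9.0, 4.1, 7.4]
opening: 0.13
grasp_force: 32.8
```

```bash
python3 -c "
from h import *
s=sense();print(s['opening']*85.4,s['eef_pos'],s['tcp_rot'],s['contact_force'],s['wrist_torque'])"
```

```text
11.138630905531558 [598.88148954 220.68251468 134.17816401] [-3.13929899e+00 -9.84051102e-04  1.25202368e+00] [-9.01651428  4.10376755  7.35259264] [ 0.65237744  1.45059894 -0.0526923 ]
```

{"method": "step_arm", "body": {"motion": [{"claw": 3, "delta_pos": [0, 0, -1], "turn": 0.06}, {"claw": 3, "delta_pos": [0, 0, 0], "turn": 0.115}, {"claw": 3, "delta_pos": [0, 0, 0], "turn": 0.115}, {"claw": 3, "delta_pos": [0, 0, 0], "turn": 0.115}, {"claw": 3, "delta_pos": [0, 0, 0], "turn": 0.115}, {"claw": 3, "delta_pos": [0, 0, 0], "turn": 0.115}, {"claw": 3, "delta_pos": [0, 0, 0], "turn": 0.115}, {"claw": 3, "delta_pos": [0, 0, 0], "turn": 0}]}}

```text
clock: 45.48
eef_pos: [599.6, 220.0, 134.2]
tcp_rot: [-3.141, 0.0, 0.497]
contact_force: [-4.0, 2.3, -1.0]
opening: 0.132
grasp_force: 31.9
```

{"method": "step_arm", "body": {"motion": [{"claw": 3, "delta_pos": [0, 0, 0], "turn": 0.115}, {"claw": 3, "delta_pos": [0, 0, 0], "turn": 0.115}, {"claw": 3, "delta_pos": [0, 0, 0], "turn": 0.115}, {"claw": 3, "delta_pos": [0, 0, 0], "turn": 0.115}, {"claw": 3, "delta_pos": [0, 0, 0], "turn": 0.1}, {"claw": 3, "delta_pos": [0, 0, 0], "turn": 0.1}, {"claw": 3, "delta_pos": [0, 0, 0], "turn": 0}, {"claw": 3, "delta_pos": [0, 0, 0], "turn": 0}]}}

```text
clock: 46.15
eef_pos: [599.7, 219.2, 134.2]
tcp_rot: [3.141, 0.001, -0.152]
contact_force: [-5.0, -1.8, 2.4]
opening: 0.138
grasp_force: 32.3
```

```bash
python3 -c "
from h import *
s=sense();print(s['opening']*85.4,s['eef_pos'],s['tcp_rot'],s['contact_force'],s['wrist_torque'])"
```

```text
11.767312779481644 [599.74462826 219.2191119  134.22200848] [ 3.14097848e+00  6.13420746e-04 -1.51601083e-01] [-5.02037143 -1.82533898  2.40066695] [-4.14833017e-01  7.65232182e-01  6.66770266e-05]
```

Yaw −0.152 puts the button at about 1.56 rad. One small extra turn, then release and retreat.

{"method": "step_arm", "body": {"motion": [{"claw": 3, "delta_pos": [0, 0, 0], "turn": 0.02}, {"claw": 3, "delta_pos": [0, 0, 0], "turn": 0}, {"claw": 30, "delta_pos": [0, 0, 0], "turn": 0}, {"claw": 35, "delta_pos": [0, 0, 0], "turn": 0}, {"claw": 35, "delta_pos": [0, 0, -5], "turn": 0}, {"claw": 35, "delta_pos": [0, 0, -25], "turn": 0}, {"claw": 35, "delta_pos": [0, 0, -35], "turn": 0}, {"claw": 35, "delta_pos": [0, 0, -30], "turn": 0}]}}

```text
clock: 46.82
eef_pos: [600.5, 219.6, 230.4]
tcp_rot: [-3.141, -0.001, -0.175]
contact_force: [1.0, 0.3, -0.3]
opening: 0.409
grasp_force: 0.0
```

{"method": "step_arm", "body": {"motion": [{"claw": 35, "delta_pos": [-30, 0, 0], "turn": 0}, {"claw": 35, "delta_pos": [-40, 0, 0], "turn": 0}, {"claw": 35, "delta_pos": [-30, 0, 0], "turn": 0}, {"claw": 35, "delta_pos": [0, 0, 0], "turn": 0}, {"claw": 35, "delta_pos": [0, 0, 0], "turn": 0}, {"claw": 35, "delta_pos": [0, 0, 0], "turn": 0}]}}

```text
clock: 47.32
eef_pos: [502.9, 237.6, 229.5]
tcp_rot: [-3.14, -0.002, -0.176]
contact_force: [-0.2, -0.4, 0.4]
opening: 0.41
grasp_force: 0.0
```

```bash
python3 - <<'E'
from h import *
f=shot("wrist","w14");t=shot("top","t14")
h=cv2.cvtColor(f["img"],cv2.COLOR_RGB2HSV)
m=((h[...,0]>14)&(h[...,0]<30)&(h[...,1]>135)&(h[...,2]>70)).astype(np.uint8)
k,l,st,c=cv2.connectedComponentsWithStats(m)
for i in range(1,k):
    if st[i,4]>150:
        cn=max(cv2.findContours((l==i).astype(np.uint8),0,2)[0],key=cv2.contourArea);r=cv2.minAreaRect(cn)
        print("bar",st[i],np.round(r[1]),round(r[2],1),[q.round().tolist() for q in cv2.boxPoints(r)])
P=lambda x,y,z:[*wor(x,y),z]
print("pred bar tip, tab ends",proj(f,[P(-33.8,205.2,119),P(-85.8,205.2,119),P(-68.8,205.2,149),P(-102.8,205.2,149)]).round().tolist())
print("pred grip top corners",proj(f,[P(x,y,138) for x in (-20.8,19.2) for y in (198,212)]).round().tolist())
print("pred knob cap",proj(f,[P(-51.7,124.7,111)]).round())
for d in dark(f,(150,0,560,260),55,150): print(d)
h=cv2.cvtColor(t["img"],cv2.COLOR_RGB2HSV);v=t["img"]
for n,(x,y) in (("cup0",(125,0)),("cup1",(88.4,88.4)),("cup2",(88.4,-88.4)),("load",(0,125))): u=proj(t,[[*(np.array([648.7,.7])+x*SX+y*SY),127]])[0].round().astype(int);print(n,u,v[u[1],u[0]])
E
```

```text
bar [ 313    0   29   94 2460] [93. 28.] 90.0 [[313.0, 0.0], [341.0, 0.0], [341.0, 93.0], [313.0, 93.0]]
bar [ 547  310   93   48 2259] [47. 92.] 90.0 [[547.0, 310.0], [639.0, 310.0], [639.0, 357.0], [547.0, 357.0]]
bar [198 370  22  22 237] [16. 25.] 51.3 [[193.0, 379.0], [213.0, 364.0], [223.0, 376.0], [203.0, 392.0]]
pred bar tip, tab ends [[325.0, -15.0], [326.0, 67.0], [326.0, 31.0], [326.0, 90.0]]
pred grip top corners [[337.0, -51.0], [314.0, -51.0], [336.0, -130.0], [312.0, -129.0]]
pred knob cap [[439.  16.]]
(np.int32(1690), array([433.3,  26.8]), array([403,   0,  60,  53]))
cup0 [307 113] [185 175 182]
cup1 [273 121] [168 176 187]
cup2 [337 131] [167 177 186]
load [254 150] [225 232 235]
```

```bash
python3 - <<'E'
from h import *
P=lambda x,y,z:[*wor(x,y),z]
for n in ("side","top"):
    g=grab_frame(n);u=proj(g,[P(-.8,205.2,121),P(-.8,205.2,138),P(-.8,205.2,104)]);print(n,"grip",u.round(1).tolist())
    a,b=u[0].astype(int);
    for d in dark(g,(a-22,b-22,a+22,b+22),55,15): print(d)
    u=proj(g,[P(-51.7,124.7,87),P(-51.7,124.7,111)]);print("knob",u.round(1).tolist());a,b=u[0].astype(int)
    for d in dark(g,(a-16,b-20,a+16,b+20),60,15): print(d)
E
```

```text
side grip [[374.3, 164.6], [374.8, 160.1], [373.8, 169.1]]
(np.int32(29), array([373.4, 165.1]), array([370, 163,   8,   6]))
knob [[355.2, 182.9], [355.7, 176.4]]
top grip [[225.1, 145.2], [223.8, 143.8], [226.3, 146.5]]
(np.int32(20), array([243.8, 129.8]), array([241, 127,   6,   8]))
(np.int32(60), array([227.6, 146.8]), array([222, 139,  10,  15]))
knob [[252.3, 170.0], [251.2, 168.6]]
(np.int32(43), array([252.1, 172.4]), array([246, 167,  13,  10]))
```

The gate's grip is at its seated position in both views. Handing in.

```bash
python3 -c "
from rig import *
print(sign_off())"
```

```text
the job is handed in; nothing more can be done
None
```

I loaded all three jars under the hood, locked the carousel in the fourth hole, seated the gate in the switch, turned the turnbutton in to about 1.57 rad, and handed the job in at about 47 s; no verdict came back.

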